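# Press the field instruments home in the foam of their case

### The arm

A 6-joint arm with a two-finger parallel gripper is mounted at the origin on the work surface. World frame = base frame: x ahead of the robot, y to its left, z up, the work surface at z = 0. Lengths are in mm, angles in rad, forces in N, time in s.
With the tool pointing down it reaches from about 275 to 1000 mm from the base axis. Payload 8.4 kg.
Tool frame: the origin (TCP) lies on the mounting face of the last link; the fingertips stand 173 mm ahead of it and the grasp point (between the pads) lies 155 mm ahead of it; z points along the fingers, y is the direction in which the jaws open and shut (so a half turn about z gives the same grasp; the last joint's range is limited). The gripper opens to 85 mm and grips with 20 to 120 N. Pads are 22 mm wide; open, the fingers measure 114 mm over their backs; the gripper's body (76 mm by 85 mm) begins 54 mm behind the grasp point. The pads swing forward as they close: fully open they stand 13 mm farther back than shut.
Start: joints at [-1.167, 0.353, 1.633, -0, 1.155, -0.002], TCP at [246.72, -574.246, 404.681] pointing down, gripper open.
Joint ranges: [-2.63, 2.63], [-0.92, 2.1], [0.06, 2.66], [-1.3, 4.44], [0, 2.69], [-3.02, 3.02]. Speed limits (rad/s): [2.22, 2.22, 2.79, 3.14, 3.14, 3.14].

### API

Orientations are given as [roll, pitch, yaw] about the fixed x, y, z axes, in that order (R = Rz(yaw) Ry(pitch) Rx(roll)).
In Python, from rig import readout, imaging, ticket gives the robot as it stands.
- The arm moves only by the tool step_arm, never from a script. Its argument "deltas" is a list of rows, each an object with "translation": the shift along the tool's x, y, z in cm, a list of three; "rot": the turn, a rotation vector about the tool's x, y, z in rad, a list of three. In form: [{"translation": [x, y, z], "rot": [rx, ry, rz]}, ...]. A call has 1 to 8 rows; each row is the pose to reach, as a shift and turn from the pose commanded when the call began, along the tool's axes at that moment; what a row does not reach only later rows make up. A row lasts 1/8 s, in which the tool goes at most 62.5 mm and 10.7 degrees, less where a joint would pass 70% of its speed; a pose out of reach is approached as far as the arm can. A call with a gripper value outside its range is refused whole. "grip" is the closure in counts, from 0 (fully open) to 255 (shut), set as the call begins (left out, the last holds). The fingers move at their own pace and stop on an object; "squeeze" is the grip in N (left out, the last holds). Time passes only in rows, so rows that repeat a pose let the fingers close. It gives the time, the measured TCP pose, the force and the opening at its end, in the units of the state.
- readout.sense(): the state, without advancing time (a new reading comes with each control period).
- imaging.grab_frame(name): name is "side" or "top"; returns a dict with "image" (384x512x3 uint8, red, green, blue), "camera_matrix" (3x3 intrinsics, pixels), "world_to_cam" (4x4, takes a point from world to camera coordinates). Camera axes: x right, y up, looking along -z (the intrinsics and any distortion apply to the point x, -y, -z); pixel columns grow to the right and rows downward; lengths in mm; the calibration is good to about 2 mm. A picture is of the moment at which its call begins. There is no depth.
- ticket.sign_off(): hands the job in, once; it reports no verdict.
The state is a dict: "clock": time; "qpos": joint angles; "qvel": joint speeds; "joint_efforts": joint torques, N m; "eef_pos": TCP position; "tcp_rot": TCP orientation; "contact_force": force on the tool from outside, world axes, zero at the start; "wrist_torque": the same for the moment, N m; "opening": opening from 0.0 (shut) to 1.0 (fully open).
Only numpy, scipy, OpenCV 4.12 (cv2) and the standard library are available. Lean on these libraries where they do the work, as an engineer would, in place of code of your own. Each camera call takes 0.05 s, during which the arm holds its last target.

### The job

Pack up the test station: put the pocket timer (left lying on the foam, over other cutouts), the pen tester and the pistol thermometer each into its own matching cutout in the case's foam, face up as they lie now, and press each one down until it is fully home, flush with the foam. Do not knock over or shift the other things on the table, and leave the instruments released.

Things in the scene. Friction and masses are not known exactly. Their poses are not given: they have to be found in the camera images.
- case: Fixed open grey case, 190 x 290 mm; origin under the middle of its foam half, x away from the robot at yaw 0, z up. Dark foam face and rim 45 mm above the table; the lid lies open beyond (local x 0.10 to 0.295, 28 mm high). Three cutouts 22 mm deep, an instrument's outline plus 2 mm all round. Their yellow pads start 10 mm down, so an instrument put in stands 12 mm proud until pressed.
- timer_mid (a point): White pocket timer with grey-green screen and a blue lug, 22 mm thick, about 90 g, at first lying on the foam across other cutouts. The point is half-way up, z out of the screen. Outline: body x -36 to 24 mm, y -22 to 22 mm; lug x 24 to 36 mm, y -9 to 9 mm. Grip it across y (44 mm) at about x = -5 mm; press at about x = -5, y = 0.
- pen_mid (a point): T-shaped pen tester, white stem and orange head with a screen, 22 mm thick, about 100 g, lying on the table. The point is half-way up, z out of the screen. Outline: stem x -55 to 19 mm, y -12 to 12 mm; head x 19 to 55 mm, y -20 to 20 mm. Grip the stem across y (24 mm) at about x = 3 mm; press at about x = 5, y = 0.
- thermo_mid (a point): L-shaped pistol thermometer lying on its side on the table, green barrel and grey grip, 22 mm thick, about 130 g. The point is half-way up, in the middle of its bounding outline, z up. Outline: barrel x -42 to 42 mm, y 10 to 40 mm; grip x -42 to -14 mm, y -40 to 10 mm. Grip the barrel across y (30 mm) at about x = 2, y = 25 mm; press at about x = -12, y = 16 mm.
- pocket_timer (a point): The place of the timer_mid point when the pocket timer is fully home: 11 mm below the foam's face, in the pocket timer's cutout at the case's right end (local y -0.090). Its axes are the case's, and the pocket timer's own x, y and z axes must agree with them (its outline fits one way only).
- pad_timer (a joint): Yellow foam pad under the pocket timer's cutout: 0 = up (10 mm below the foam's face), 0.012 m = fully down (firm stop, 22 mm below the face). Sinks under about 6 N plus 60 N per m/s, and stays where it is pushed.
- pocket_pen (a point): The place of the pen_mid point when the pen tester is fully home: 11 mm below the foam's face, in the pen tester's cutout at the case's left end (local y 0.095). Its axes are the case's, and the pen tester's own x, y and z axes must agree with them (its outline fits one way only).
- pad_pen (a joint): Yellow foam pad under the pen tester's cutout: 0 = up (10 mm below the foam's face), 0.012 m = fully down (firm stop, 22 mm below the face). Sinks under about 6 N plus 60 N per m/s, and stays where it is pushed.
- pocket_thermo (a point): The place of the thermo_mid point when the thermometer is fully home: 11 mm below the foam's face, in the thermometer's cutout in the middle (local y 0.010). Its axes are the case's, and the thermometer's own x, y and z axes must agree with them (its outline fits one way only).
- pad_thermo (a joint): Yellow foam pad under the thermometer's cutout: 0 = up (10 mm below the foam's face), 0.012 m = fully down (firm stop, 22 mm below the face). Sinks under about 6 N plus 60 N per m/s, and stays where it is pushed.
- cup_a: Bystander, loose: lilac sample cup, 46 mm wide, 32 mm high; origin under its middle. Leave it alone.
- cup_b: Bystander, loose: lilac sample cup, 46 mm wide, 32 mm high; origin under its middle. Leave it alone.
- cup_c: Bystander, loose: lilac sample cup, 46 mm wide, 32 mm high; origin under its middle. Leave it alone.
- wash_bottle: Bystander, loose: wash bottle, 64 mm wide, 150 mm high, red cap; origin under its middle. Leave it alone.
- scale: Bystander, loose: black pocket scale, 130 x 85 x 20 mm; origin under its middle. Leave it alone.
- spatula: Bystander, loose: spatula, 150 mm long, lying; origin under its middle. Leave it alone.
- small_box: Bystander, loose: small green box, 60 x 70 x 50 mm; origin under its middle. Leave it alone.
There are look-alikes about, which are no part of the job. Leave any purple look-alike of the part that bears pen_mid alone. Of the things that look like the part that bears thermo_mid, the smaller one is meant.

How it is judged:
By the outcome, as a careful person would: the job done as asked, in the order asked, and still so for the second after the job is handed in, with the robot touching nothing.
It also fails if it takes over 72 s, if anything falls off the work surface, if the arm or the gripper's body presses on something with over 40 N, if the wrist force passes 120 N, or if a joint passes its speed limit or range.

## Working session

There is one attempt and no reset: what is moved stays moved. The work goes in short steps, Python scripts to look and compute and a tool call to move; the robot and the scene stay as the last step left them, time stands still between calls to the robot, and variables do not carry over. Pictures are saved under pics/ and viewed, and the job is handed in when it is done.

Besides the shell and the picture viewer there is one more tool, called after "Call:" as name([rows], argument=value, ...), one row to a line, values as JSON. step_arm: Moves the arm, as the interface text tells. Its arguments: {"type":"object","properties":{"deltas":{"type":"array","items":{"type":"object","properties":{"translation":{"type":"array","items":{"type":"number"}},"rot":{"type":"array","items":{"type":"number"}}}}},"grip":{"type":"number"},"squeeze":{"type":"number"}},"required":["deltas"]}

```bash
mkdir -p pics; ls; python3 - <<'E'
from rig import readout, imaging
import cv2
print(readout.sense())
for n in ("top","side"):
    f=imaging.grab_frame(n); print(n,f["camera_matrix"],f["world_to_cam"],[k for k in f])
    cv2.imwrite(f"pics/{n}0.png",cv2.resize(f["image"][:,:,::-1],(800,600),interpolation=cv2.INTER_CUBIC))
E
```

```text
pics
{'clock': 0.0, 'qpos': array([-1.16740808e+00,  3.53650358e-01,  1.63416766e+00,  4.97437137e-06,
        1.15518216e+00, -2.42273265e-03]), 'qvel': array([ 0.00096443,  0.00067989, -0.00072607, -0.00129794,  0.00047993,
       -0.00118268]), 'joint_efforts': array([-1.44418271e-03, -6.05243540e+01, -3.42069912e+01, -8.78757282e-05,
        9.42415703e-03, -2.29746445e-05]), 'eef_pos': array([ 246.61853702, -574.01801365,  403.9457811 ]), 'tcp_rot': array([-3.14018515e+00, -7.95808975e-06,  4.05808962e-01]), 'contact_force': array([ 0.20378299, -0.20175657, -0.18790583]), 'wrist_torque': array([ 0.00108223, -0.03007562,  0.02410457]), 'opening': 1.0007804875608868}
top [[444.85734453   0.         251.11141406]
 [  0.         444.85734453 193.88777346]
 [  0.           0.           1.        ]] [[ 4.33108495e-03 -9.99750056e-01 -2.19332574e-02  7.20121770e+00]
 [ 9.88074519e-01  9.02513300e-04  1.53973799e-01 -4.91864572e+02]
 [-1.53915519e-01 -2.23385663e-02  9.87831464e-01 -1.32100919e+03]
 [ 0.00000000e+00  0.00000000e+00  0.00000000e+00  1.00000000e+00]] ['image', 'camera_matrix', 'world_to_cam']
side [[425.36478079   0.         255.6963609 ]
 [  0.         425.36478079 196.42524246]
 [  0.           0.           1.        ]] [[-7.36963598e-01 -6.75858669e-01 -9.98571400e-03  3.75505790e+02]
 [ 4.27862164e-01 -4.77880492e-01  7.67179382e-01 -2.66064134e+02]
 [-5.23276814e-01  5.61110768e-01  6.41354879e-01 -1.07819163e+03]
 [ 0.00000000e+00  0.00000000e+00  0.00000000e+00  1.00000000e+00]] ['image', 'camera_matrix', 'world_to_cam']
```

View pics/top0.png

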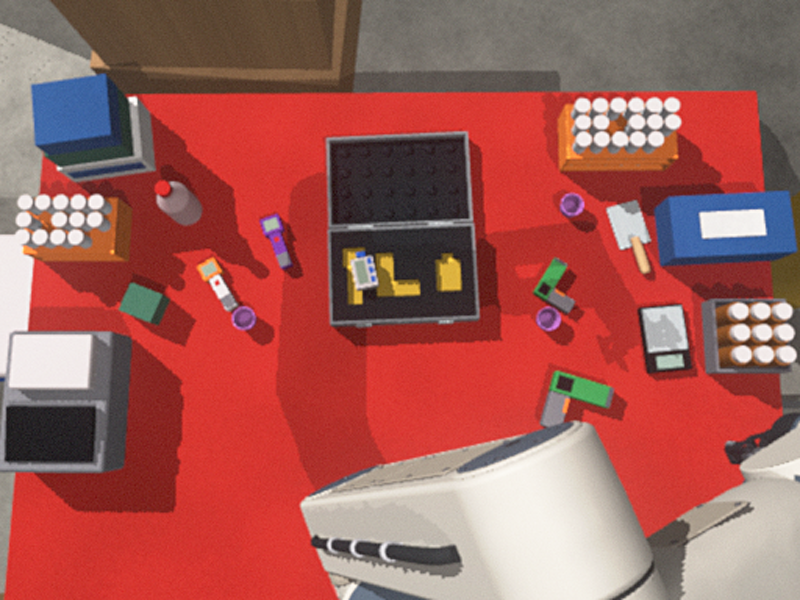

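View pics/side0.png

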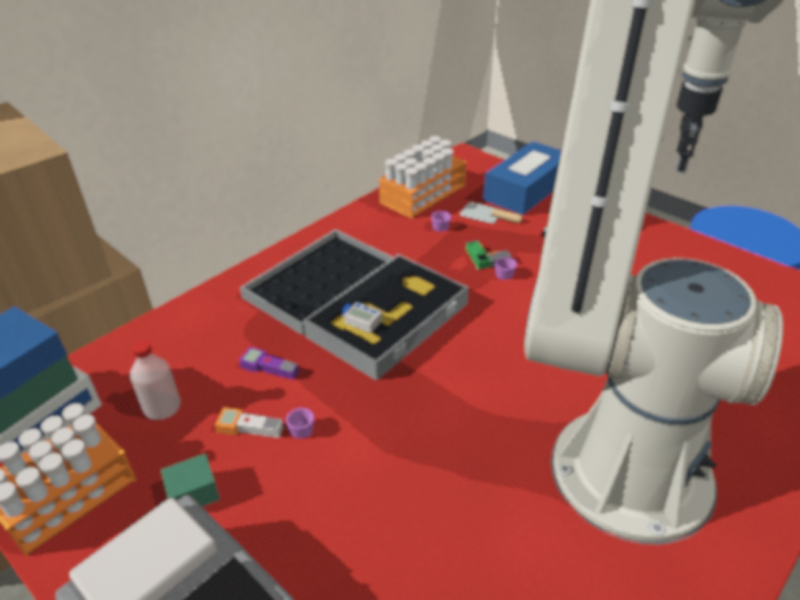

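```bash
cat > h.py <<'E'
import numpy as np, cv2
from rig import readout, imaging
def grab(n,k=1):
    fs=[imaging.grab_frame(n) for _ in range(k)]
    f=dict(fs[0]); f["image"]=np.mean([a["image"].astype(float) for a in fs],0).round().astype(np.uint8); return f
def save(n,k,path):
    f=grab(n,k); np.savez(path,**f); return f
def load(path): return dict(np.load(path))
def ray(f,uv,z):
    K=f["camera_matrix"];T=f["world_to_cam"];R=T[:3,:3];c=-R.T@T[:3,3]
    uv=np.atleast_2d(uv).astype(float)
    d=np.stack([(uv[:,0]-K[0,2])/K[0,0],-(uv[:,1]-K[1,2])/K[1,1],-np.ones(len(uv))],1)@R
    return c+d*((z-c[2])/d[:,2])[:,None]
def proj(f,P):
    K=f["camera_matrix"];T=f["world_to_cam"];P=np.atleast_2d(P)
    p=P@T[:3,:3].T+T[:3,3]; return np.stack([K[0,2]+K[0,0]*p[:,0]/-p[:,2],K[1,2]+K[1,1]*-p[:,1]/-p[:,2]],1)
def crop(f,u0,v0,u1,v1,s,path):
    im=cv2.resize(f["image"][v0:v1,u0:u1,::-1],None,fx=s,fy=s,interpolation=cv2.INTER_CUBIC)
    cv2.imwrite(path,im)
def hsv(f): return cv2.cvtColor(f["image"],cv2.COLOR_RGB2HSV)
E
python3 - <<'E'
from h import *
t=save("top",4,"t0.npz"); s=save("side",3,"s0.npz")
crop(t,200,80,312,212,5,"pics/case.png")
a=t["image"][120:220,110:190]; b=t["image"][155:255,330:410]
im=np.hstack([cv2.resize(x[:,:,::-1],None,fx=5,fy=5,interpolation=cv2.INTER_CUBIC) for x in (a,b)])
cv2.imwrite("pics/inst.png",im)
E
```

```text
(no output)
```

View pics/case.png

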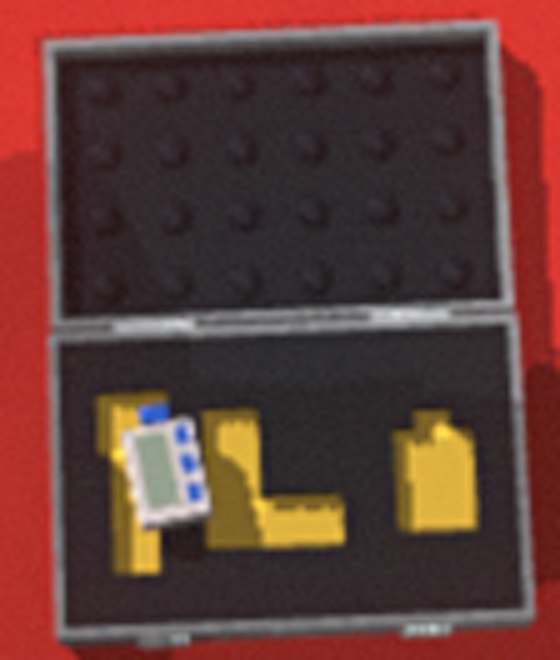

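View pics/inst.png

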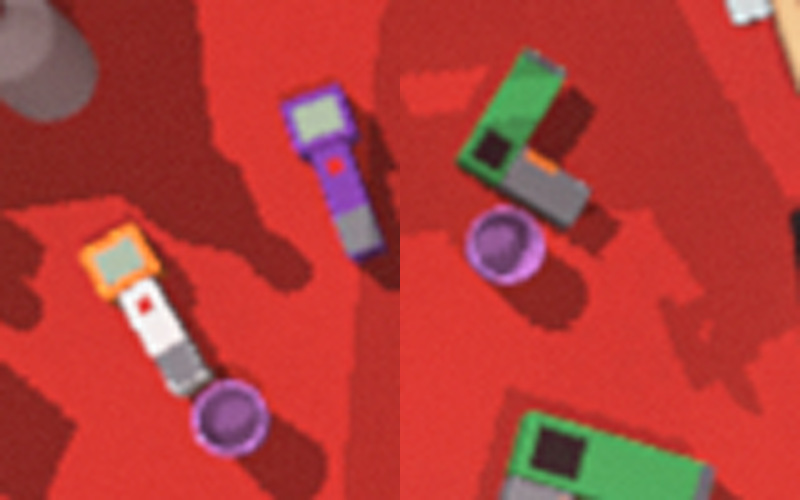

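```bash
python3 - <<'E'
from h import *
for n in ("t0","s0"):
    f=load(n+".npz");T=f["world_to_cam"];print(n,(-T[:3,:3].T@T[:3,3]).round(0))
f=load("t0.npz")
S=6
im=cv2.resize(f["image"],None,fx=S,fy=S,interpolation=cv2.INTER_CUBIC)
def nat(p): return (np.asarray(p,float)+0.5)/S-0.5
h=cv2.cvtColor(im,cv2.COLOR_RGB2HSV); 
V=h[...,2]
# foam half: dark component
m=((V<85)).astype(np.uint8)
u0,v0,u1,v1=[S*x for x in (200,80,312,212)]
r=np.zeros_like(m); r[v0:v1,u0:u1]=m[v0:v1,u0:u1]
# red filter: shadow on red has high saturation red
red=((h[...,0]<8)|(h[...,0]>172))&(h[...,1]>130); r[red]=0
n,l,st,ce=cv2.connectedComponentsWithStats(r)
for i in np.argsort(-st[1:,4])[:4]+1: print(i,st[i],nat(st[i][:2]),nat(ce[i]))
cv2.imwrite("pics/foam.png",r[v0:v1,u0:u1]*255)
E
```

```text
t0 [ 283.  -22. 1381.]
s0 [-174.  732.  899.]
1 [  1268    520    533    343 165541] [210.91666667  86.25      ] [254.6917526  114.85682248]
3 [  1270    870    559    363 134957] [211.25       144.58333333] [259.48468339 174.35131746]
8 [1276 1244   88   13  611] [212.25       206.91666667] [219.74727223 207.87875068]
7 [1430 1240   62    8  277] [237.91666667 206.25      ] [242.04001203 206.74097473]
```

View pics/foam.png

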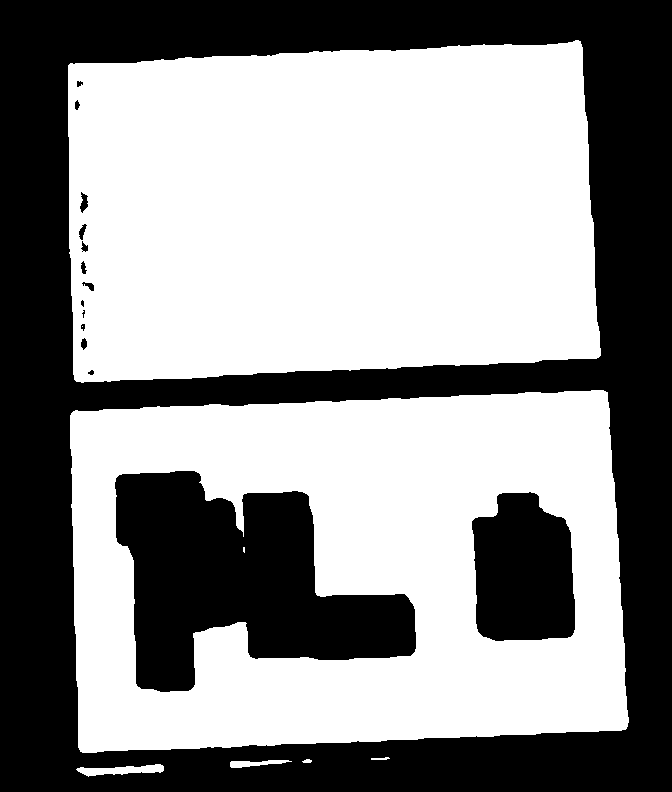

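```bash
cat >> h.py <<'E'
S=6
def up(f): return cv2.resize(f["image"],None,fx=S,fy=S,interpolation=cv2.INTER_CUBIC)
def nat(p): return (np.asarray(p,float)+0.5)/S-0.5
def quad_lines(pts,approx,frac=0.12,tol=5):
    """fit 4 lines to contour points near approx quad's sides, return corners"""
    L=[]
    for i in range(4):
        a,b=approx[i],approx[(i+1)%4];d=b-a;n=np.linalg.norm(d);d=d/n
        t=(pts-a)@d;o=np.abs((pts-a)@np.array([-d[1],d[0]]))
        s=pts[(t>frac*n)&(t<(1-frac)*n)&(o<tol)]
        vx,vy,x,y=cv2.fitLine(s.astype(np.float32),cv2.DIST_HUBER,0,.01,.01).ravel();L.append((np.array([x,y]),np.array([vx,vy])))
    C=[]
    for i in range(4):
        (p,d),(q,e)=L[i-1],L[i]
        s=np.linalg.solve(np.stack([d,-e],1),q-p);C.append(p+s[0]*d)
    return np.array(C),L
E
python3 - <<'E'
from h import *
f=load("t0.npz");im=up(f);h=cv2.cvtColor(im,cv2.COLOR_RGB2HSV);m=(h[...,2]<85).astype(np.uint8)
r=np.zeros_like(m);u0,v0,u1,v1=[S*x for x in (200,140,312,210)];r[v0:v1,u0:u1]=m[v0:v1,u0:u1]
red=((h[...,0]<8)|(h[...,0]>172))&(h[...,1]>130); r[red]=0
n,l,st,ce=cv2.connectedComponentsWithStats(r);i=1+np.argmax(st[1:,4]);c=(l==i).astype(np.uint8)
cs,hi=cv2.findContours(c,cv2.RETR_CCOMP,cv2.CHAIN_APPROX_NONE)
o=max(cs,key=cv2.contourArea)[:,0].astype(float)
box=cv2.boxPoints(cv2.minAreaRect(cv2.convexHull(o.astype(np.float32))))
C,L=quad_lines(o,box,tol=14)
W=ray(f,nat(C),45)[:,:2];print("foam corners",W.round(1),"sides",[np.linalg.norm(W[k]-W[k-1]).round(1) for k in range(4)])
print("mid",W.mean(0).round(1))
for k in range(4):
    d=W[k]-W[k-1];print("edge dir deg",np.degrees(np.arctan2(d[1],d[0])).round(2))
for q in cs:
    if 3000<cv2.contourArea(q)<60000:
        w=ray(f,nat(q[:,0]),45)[:,:2]; print("hole",nat(q[:,0].min(0)),nat(q[:,0].max(0)),w.min(0).round(1),w.max(0).round(1))
np.save("foamc.npy",W)
E
```

```text
foam corners [[ 634.2  132.5]
 [ 644.8 -144.3]
 [ 468.7 -152.8]
 [ 456.6  124.9]] sides [np.float64(177.7), np.float64(277.1), np.float64(176.3), np.float64(278.0)]
mid [551.1  -9.9]
edge dir deg 2.45
edge dir deg -87.81
edge dir deg -177.24
edge dir deg 92.5
hole [278.08333333 161.41666667] [295.41666667 186.41666667] [ 513.9 -126.6] [591.7 -74. ]
hole [218.58333333 157.91666667] [268.91666667 194.91666667] [487.5 -45.8] [602.9 109.1]
```

```bash
python3 - <<'E'
from h import *
f=load("t0.npz");im=up(f);h=cv2.cvtColor(im,cv2.COLOR_RGB2HSV);m=(h[...,2]<85).astype(np.uint8)
c=np.array([551.1,-9.9]);a=np.radians(2.47);R=np.array([[np.cos(a),-np.sin(a)],[np.sin(a),np.cos(a)]])
for thr in (75,85,100):
  m=(h[...,2]<thr).astype(np.uint8)
  cs,hi=cv2.findContours(1-m,cv2.RETR_LIST,cv2.CHAIN_APPROX_NONE)
  for q in cs:
    if 3000<cv2.contourArea(q)<40000:
        p=nat(q[:,0]);
        if not(210<p[:,0].mean()<300 and 150<p[:,1].mean()<200): continue
        w=(ray(f,p,45)[:,:2]-c)@R
        print(thr,"hole local",w.min(0).round(1),w.max(0).round(1))
        # edge profiles: percentile-based in slices
        def sl(ax,lo,hi):
            s=w[(w[:,1-ax]>lo)&(w[:,1-ax]<hi)][:,ax]; mid=(s.min()+s.max())/2
            return np.median(s[s<mid]).round(1),np.median(s[s>mid]).round(1)
        if w[:,1].mean()<-60:
            print(" body y-edges",sl(1,-25,15)," lug y-edges",sl(1,29,34)," x-edges @lug",sl(0,-96,-84)," x-edges @-y shoulder",sl(0,-112,-104),"+y",sl(0,-76,-69))
        else:
            print(" grip/thermo: x-edges at y -15..0?",sl(0,-22,-5)," right end y", sl(1,-35,-20))
            print(" pen tail: y-edges",sl(1,-45,-36), "thermo barrel top y edges",sl(1,25,35),"x at y 95..108",sl(0,100,107), sl(0,88,98), "thermo x",sl(0,28,40))
E
```

```text
75 hole local [ -40.9 -115.9] [ 36.6 -64.5]
 body y-edges (np.float64(-115.2), np.float64(-65.2))  lug y-edges (np.float64(-100.3), np.float64(-78.3))  x-edges @lug (np.float64(-40.6), np.float64(36.3))  x-edges @-y shoulder (np.float64(-40.3), np.float64(23.7)) +y (np.float64(-39.6), np.float64(24.5))
75 hole local [-59.6 -34.4] [ 55.9 117.2]
 grip/thermo: x-edges at y -15..0? (np.float64(-46.5), np.float64(-13.6))  right end y (np.float64(-34.0), np.float64(71.4))
 pen tail: y-edges (np.float64(25.4), np.float64(52.1)) thermo barrel top y edges (np.float64(51.8), np.float64(116.9)) x at y 95..108 (np.float64(-58.0), np.float64(55.2)) (np.float64(-59.2), np.float64(54.9)) thermo x (np.float64(-44.8), np.float64(41.9))
85 hole local [ -40.4 -115.4] [ 36.1 -65.1]
 body y-edges (np.float64(-115.0), np.float64(-66.1))  lug y-edges (np.float64(-99.8), np.float64(-78.9))  x-edges @lug (np.float64(-40.1), np.float64(35.8))  x-edges @-y shoulder (np.float64(-39.8), np.float64(22.9)) +y (np.float64(-39.1), np.float64(24.0))
85 hole local [-59.1 -34. ] [ 55.  116.7]
 grip/thermo: x-edges at y
[... 385 characters left out ...]
9] [ 35.6 -66.1]
 body y-edges (np.float64(-114.5), np.float64(-67.1))  lug y-edges (np.float64(-98.9), np.float64(-80.4))  x-edges @lug (np.float64(-39.6), np.float64(35.1))  x-edges @-y shoulder (np.float64(-39.3), np.float64(21.6)) +y (np.float64(-38.3), np.float64(23.0))
100 hole local [-58.6 -33.7] [ 54.  115.6]
 grip/thermo: x-edges at y -15..0? (np.float64(-45.6), np.float64(-14.8))  right end y (np.float64(-33.2), np.float64(70.3))
 pen tail: y-edges (np.float64(21.3), np.float64(50.6)) thermo barrel top y edges (np.float64(50.1), np.float64(115.4)) x at y 95..108 (np.float64(-56.0), np.float64(8.3)) (np.float64(-58.2), np.float64(53.2)) thermo x (np.float64(-43.3), np.float64(40.7))
```

```bash
python3 - <<'E'
from h import *
f=load("t0.npz")
crop(f,212,152,256,196,13,"pics/timer.png")
s=load("s0.npz")
c=np.array([549.3,-10.6]);a=np.radians(2.47);R=np.array([[np.cos(a),-np.sin(a)],[np.sin(a),np.cos(a)]])
outs=[np.array([[-38,-24],[26,-24],[26,-11],[38,-11],[38,11],[26,11],[26,24],[-38,24]])+[0,-90],
 np.array([[-57,-14],[17,-14],[17,-22],[57,-22],[57,22],[17,22],[17,14],[-57,14]])+[0,95],
 np.array([[-44,-42],[-12,-42],[-12,8],[44,8],[44,42],[-44,42]])+[0,10],np.array([[-95,-145],[95,-145],[95,145],[-95,145]])]
for n,g,box in(("t",f,(200,138,312,212)),("s",s,(190,155,305,245))):
    k=6;im=cv2.resize(g["image"][box[1]:box[3],box[0]:box[2],::-1],None,fx=k,fy=k,interpolation=cv2.INTER_CUBIC)
    for o in outs:
        w=np.c_[o@R.T+c,np.full(len(o),45)]
        p=(proj(g,w)-box[:2]+.5)*k
        cv2.polylines(im,[p.round().astype(int)],True,(255,255,0),1)
    cv2.imwrite(f"pics/ov_{n}.png",im)
E
```

```text
(no output)
```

View pics/timer.png

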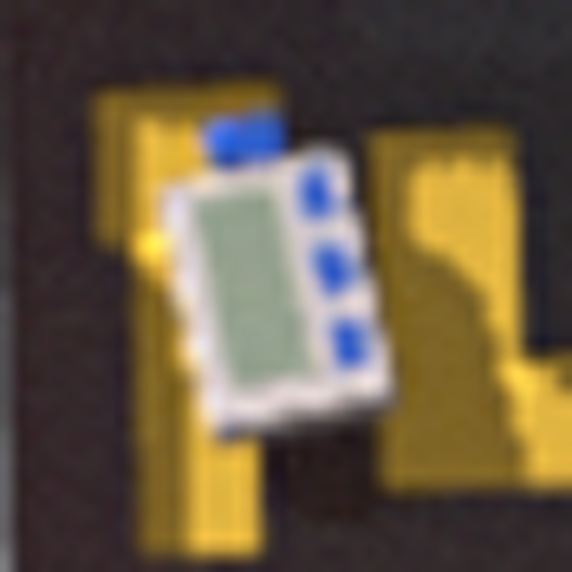

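View pics/ov_t.png

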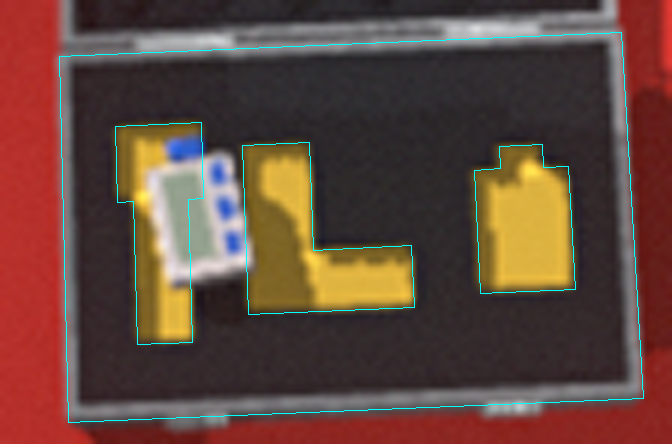

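View pics/ov_s.png

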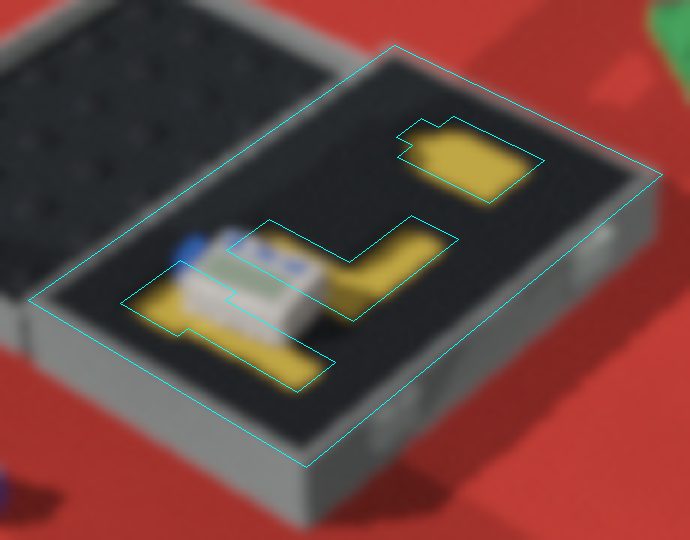

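```bash
python3 - <<'E'
from h import *
f=load("t0.npz");im=up(f);h=cv2.cvtColor(im,cv2.COLOR_RGB2HSV).astype(int)
H,Sa,V=h[...,0],h[...,1],h[...,2]
m=(((V>120)&(Sa<85))|((H>100)&(H<130)&(V>110)&(Sa>90))).astype(np.uint8)
w=np.zeros_like(m);u0,v0,u1,v1=[S*x for x in(218,156,246,190)];w[v0:v1,u0:u1]=m[v0:v1,u0:u1]
n,l,st,ce=cv2.connectedComponentsWithStats(w);i=1+np.argmax(st[1:,4]);c=(l==i).astype(np.uint8)
cs,_=cv2.findContours(c,cv2.RETR_EXTERNAL,cv2.CHAIN_APPROX_NONE);o=max(cs,key=cv2.contourArea)
cv2.imwrite("pics/tm.png",cv2.resize(c[v0:v1,u0:u1]*255,None,fx=3,fy=3))
W=ray(f,nat(o[:,0]),67)[:,:2]
for deg in (10,11,12,13,14):
    a=np.radians(deg);R=np.array([[np.cos(a),-np.sin(a)],[np.sin(a),np.cos(a)]]);q=W@R
    x0=q[:,0].max();
    def sl(ax,lo,hi):
        s=q[(q[:,1-ax]>lo)&(q[:,1-ax]<hi)][:,ax]; md=(s.min()+s.max())/2
        A,B=s[s<md],s[s>md];return A.mean().round(2),A.std().round(2),B.mean().round(2),B.std().round(2)
    ym=(q[:,1].min()+q[:,1].max())/2
    print(deg,"extent",q.min(0).round(1),q.max(0).round(1),"y-edges",sl(1,x0-62,x0-20),"x near/far at lug",sl(0,ym+0,ym+5),"x at shoulder",sl(0,ym-19,ym-12))
E
```

```text
10 extent [518.3 -56.6] [594.8  -9.2] y-edges (np.float64(-54.84), np.float64(0.99), np.float64(-10.49), np.float64(0.7)) x near/far at lug (np.float64(520.43), np.float64(0.28), np.float64(593.67), np.float64(0.67)) x at shoulder (np.float64(521.17), np.float64(0.14), np.float64(581.78), np.float64(0.58))
11 extent [518.  -65.9] [594.3 -19. ] y-edges (np.float64(-64.48), np.float64(0.81), np.float64(-20.16), np.float64(0.57)) x near/far at lug (np.float64(519.87), np.float64(0.26), np.float64(593.25), np.float64(0.69)) x at shoulder (np.float64(520.22), np.float64(0.15), np.float64(581.04), np.float64(0.42))
12 extent [517.4 -75.2] [593.5 -28.7] y-edges (np.float64(-74.12), np.float64(0.67), np.float64(-29.82), np.float64(0.5)) x near/far at lug (np.float64(519.14), np.float64(0.2), np.float64(592.65), np.float64(0.65)) x at shoulder (np.float64(519.1), np.float64(0.18), np.float64(580.05), np.float64(0.37))
13 extent [516.7 -84.7] [592.6 -38.3] y-edges (np.float64(-83.76), np.float64(0.58), np.float64(-39.45), np.float64(0.52)) x near/far at lug (np.float64(518.18), np.float64(0.19), np.float64(591.82), np.float64(0.61)) x at shoulder (np.float64(517.83), np.float64(0.2), np.float64(578.86), np.float64(0.27))
14 extent [515.8 -94.4] [591.5 -48. ] y-edges (np.float64(-93.39), np.float64(0.57), np.float64(-49.07), np.float64(0.61)) x near/far at lug (np.float64(517.05), np.float64(0.19), np.float64(590.85), np.float64(0.52)) x at shoulder (np.float64(516.39), np.float64(0.23), np.float64(577.47), np.float64(0.25))
```

View pics/tm.png

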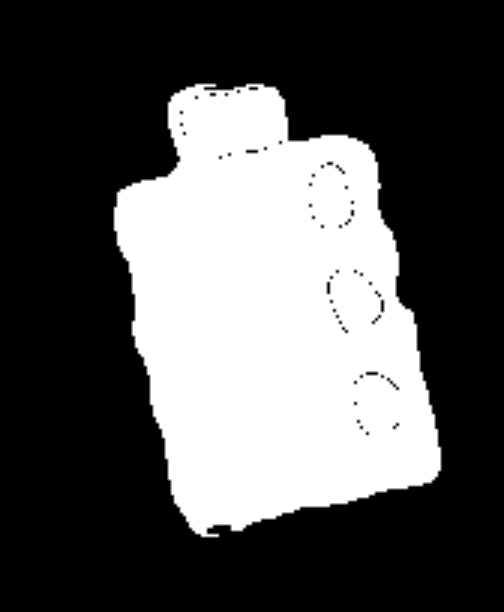

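Candidates: timer – only the white one on the foam (top-view native px 232,173). Pen – orange/white (140,181) or purple (176,154), so the orange one. Thermometer – small green (354,183) or the bigger green (370,250), so the small one. In the crop the chosen pen is white/orange and the barrel comes out at about 83 mm. Next I measure the pen and thermometer and work out the first move.

```bash
cat >> h.py <<'E'
CASE=np.array([549.3,-10.6]);CYAW=np.radians(2.47)
def R2(a): return np.array([[np.cos(a),-np.sin(a)],[np.sin(a),np.cos(a)]])
def delta(xyz,yaw):
    s=readout.sense();p=s["eef_pos"];r,pt,y=s["tcp_rot"]
    from scipy.spatial.transform import Rotation as Ro
    R=Ro.from_euler("xyz",[r,pt,y]);T=Ro.from_euler("xyz",[np.pi,0,yaw])
    t=R.inv().apply(np.asarray(xyz,float)-p)/10
    rv=(R.inv()*T).as_rotvec()
    print("clock",s["clock"].round(2),"at",p.round(1),np.round([r,pt,y],4),"F",s["contact_force"].round(1),"open",round(float(s["opening"]),3),"q",s["qpos"].round(2))
    print("-> translation cm",t.round(3),"rot",rv.round(4))
E
python3 - <<'E'
from h import *
yaw=np.radians(12.9);m=np.array([554.3,64.8]);g=m+R2(yaw)@[-5,0];print(g)
delta([*g,300],yaw)
f=load("t0.npz");im=up(f);h=cv2.cvtColor(im,cv2.COLOR_RGB2HSV).astype(int);H,Sa,V=h[...,0],h[...,1],h[...,2]
red=((H<7)|(H>173))&(Sa>110)
purple=(H>125)&(H<165)&(Sa>60)
fg=(~red&~purple&(V>60)).astype(np.uint8)
for nm,b in(("pen",(124,160,154,202)),("th",(339,162,371,204))):
    u0,v0,u1,v1=[S*x for x in b]
    w=np.zeros_like(fg);w[v0:v1,u0:u1]=fg[v0:v1,u0:u1]
    n,l,st,ce=cv2.connectedComponentsWithStats(w);i=1+np.argmax(st[1:,4]);c=(l==i).astype(np.uint8)
    np.save(nm+"mask.npy",c)
    a=im[v0:v1,u0:u1,::-1].copy();cs,_=cv2.findContours(c[v0:v1,u0:u1],cv2.RETR_EXTERNAL,cv2.CHAIN_APPROX_NONE)
    a=cv2.resize(a,None,fx=2,fy=2);cv2.drawContours(a,[x*2 for x in cs],-1,(255,255,0),1)
    cv2.imwrite(f"pics/{nm}c.png",a)
a=cv2.imread("pics/penc.png");b=cv2.imread("pics/thc.png");k=max(a.shape[0],b.shape[0])
cv2.imwrite("pics/both.png",np.hstack([cv2.copyMakeBorder(x,0,k-x.shape[0],0,0,0) for x in(a,b)]))
E
```

```text
[549.42619403  63.68374942]Traceback (most recent call last):
  File "<stdin>", line 3, in <module>
  File "h.py", line 45, in delta
    print("clock",s["clock"].round(2),"at",p.round(1),np.round([r,pt,y],4),"F",s["contact_force"].round(1),"open",round(float(s["opening"]),3),"q",s["qpos"].round(2))
                  ^^^^^^^^^^^^^^^^
AttributeError: 'float' object has no attribute 'round'
```

```bash
sed -i 's/s\["clock"\].round(2)/round(s["clock"],2)/' h.py
cat > m.py <<'E'
from h import *
yaw=np.radians(12.9);m=np.array([554.3,64.8]);g=m+R2(yaw)@[-5,0];print(g)
delta([*g,300],yaw)
f=load("t0.npz");im=up(f);h=cv2.cvtColor(im,cv2.COLOR_RGB2HSV).astype(int);H,Sa,V=h[...,0],h[...,1],h[...,2]
red=((H<7)|(H>173))&(Sa>110)
purple=(H>125)&(H<165)&(Sa>60)
fg=(~red&~purple&(V>60)).astype(np.uint8)
for nm,b in(("pen",(124,160,154,202)),("th",(339,162,371,204))):
    u0,v0,u1,v1=[S*x for x in b]
    w=np.zeros_like(fg);w[v0:v1,u0:u1]=fg[v0:v1,u0:u1]
    n,l,st,ce=cv2.connectedComponentsWithStats(w);i=1+np.argmax(st[1:,4]);c=(l==i).astype(np.uint8)
    np.save(nm+"mask.npy",c)
    a=im[v0:v1,u0:u1,::-1].copy();cs,_=cv2.findContours(c[v0:v1,u0:u1],cv2.RETR_EXTERNAL,cv2.CHAIN_APPROX_NONE)
    a=cv2.resize(a,None,fx=2,fy=2);cv2.drawContours(a,[x*2 for x in cs],-1,(255,255,0),1)
    cv2.imwrite(f"pics/{nm}c.png",a)
a=cv2.imread("pics/penc.png");b=cv2.imread("pics/thc.png");k=max(a.shape[0],b.shape[0])
cv2.imwrite("pics/both.png",np.hstack([cv2.copyMakeBorder(x,0,k-x.shape[0],0,0,0) for x in(a,b)]))
E
python3 m.py
```

```text
[549.42619403  63.68374942]
clock 0.45 at [ 246.7 -574.2  404.6] [-3.1415  0.      0.4058] F [ 1.  -1.3 -0.2] open 0.998 q [-1.17  0.35  1.63 -0.    1.16 -0.  ]
-> translation cm [ 52.994 -46.661  10.468] rot [-1.000e-04  0.000e+00  1.806e-01]
```

View pics/both.png

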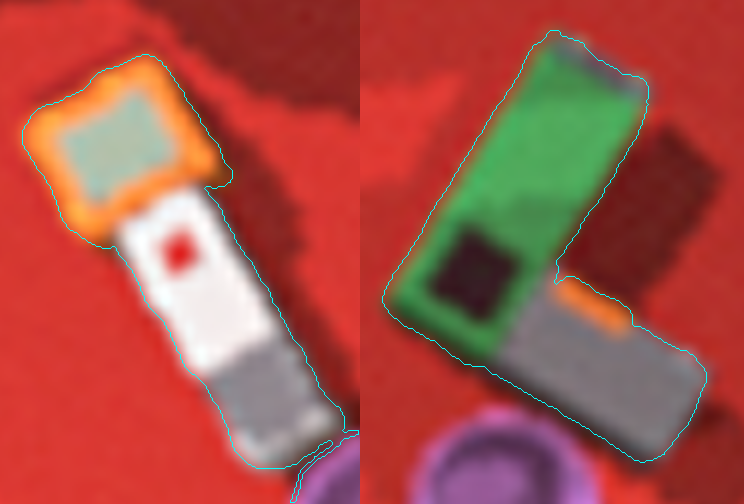

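Call:
step_arm([
  {"translation": [53.0,-46.66,10.47],"rot": [0,0,0.1806]},
  {"translation": [53.0,-46.66,10.47],"rot": [0,0,0.1806]},
  {"translation": [53.0,-46.66,10.47],"rot": [0,0,0.1806]},
  {"translation": [53.0,-46.66,10.47],"rot": [0,0,0.1806]},
  {"translation": [53.0,-46.66,10.47],"rot": [0,0,0.1806]},
  {"translation": [53.0,-46.66,10.47],"rot": [0,0,0.1806]},
  {"translation": [53.0,-46.66,10.47],"rot": [0,0,0.1806]},
  {"translation": [53.0,-46.66,10.47],"rot": [0,0,0.1806]},
], grip=60, squeeze=30)

```text
clock: 1.45
eef_pos: [459.5, -125.6, 331.5]
tcp_rot: [3.141, -0.001, 0.225]
contact_force: [0.3, -0.6, 0.3]
opening: 0.768
```

```bash
python3 - <<'E'
from h import *
delta([549.4,63.7,300],np.radians(12.9))
E
```

```text
clock 1.45 at [ 459.5 -125.6  331.5] [ 3.141e+00 -1.000e-03  2.251e-01] F [ 0.3 -0.6  0.3] open 0.768 q [-0.27  0.21  2.01 -0.    0.91  1.08]
-> translation cm [ 12.987 -16.445   3.148] rot [ 0.0006 -0.001  -0.0001]
```

Call:
step_arm([
  {"translation": [13.0,-16.45,3.15]},
  {"translation": [13.0,-16.45,3.15]},
  {"translation": [13.0,-16.45,3.15]},
  {"translation": [13.0,-16.45,3.15]},
  {"translation": [13.0,-16.45,3.15]},
  {"translation": [13.0,-16.45,3.15]},
])

```text
schema error: expected keys translation, rot
```

```bash
python3 - <<'E'
from h import *
f=save("top",2,"t1.npz");s=save("side",1,"s1.npz")
delta([549.4,63.7,224.5],np.radians(12.9))
crop(s,190,90,300,240,4,"pics/s1.png");crop(f,190,120,300,230,5,"pics/t1.png")
E
```

```text
clock 1.6 at [ 459.6 -124.9  331.1] [-3.1412e+00  2.0000e-04  2.3020e-01] F [0.2 0.1 0.8] open 0.762 q [-0.27  0.21  2.01  0.    0.91  1.07]
-> translation cm [ 13.049 -16.314  10.661] rot [-0.0004  0.0002  0.0051]
```

View pics/s1.png

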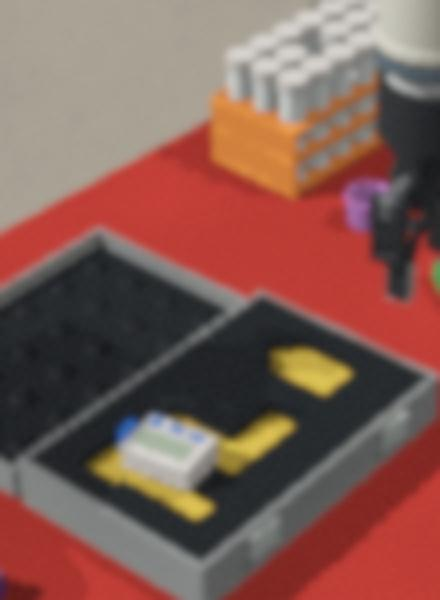

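View pics/t1.png

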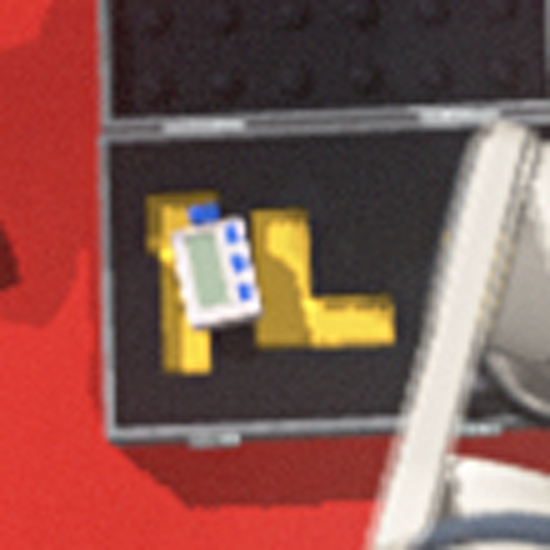

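Call:
step_arm([
  {"translation": [13.05,-16.31,3.15],"rot": [0,0,0]},
  {"translation": [13.05,-16.31,3.15],"rot": [0,0,0]},
  {"translation": [13.05,-16.31,3.15],"rot": [0,0,0]},
  {"translation": [13.05,-16.31,3.15],"rot": [0,0,0]},
  {"translation": [13.05,-16.31,3.15],"rot": [0,0,0]},
  {"translation": [13.05,-16.31,3.15],"rot": [0,0,0]},
  {"translation": [13.05,-16.31,3.15],"rot": [0,0,0]},
])

```text
clock: 2.48
eef_pos: [549.2, 59.2, 300.2]
tcp_rot: [3.141, 0.0, 0.223]
contact_force: [-0.5, 0.5, -0.3]
opening: 0.765
```

```bash
python3 - <<'E'
from h import *
s=save("side",1,"s1.npz")
delta([549.4,63.7,224.5],np.radians(12.9))
crop(s,190,90,300,240,4,"pics/s1.png")
E
```

```text
clock 2.52 at [549.2  59.4 300.2] [ 3.1414e+00 -1.0000e-04  2.2350e-01] F [-0.3 -0.   0.5] open 0.768 q [ 0.1   0.37  1.88 -0.    0.89  1.45]
-> translation cm [ 0.111 -0.422  7.567] rot [ 0.0002 -0.0001 -0.0016]
```

View pics/s1.png

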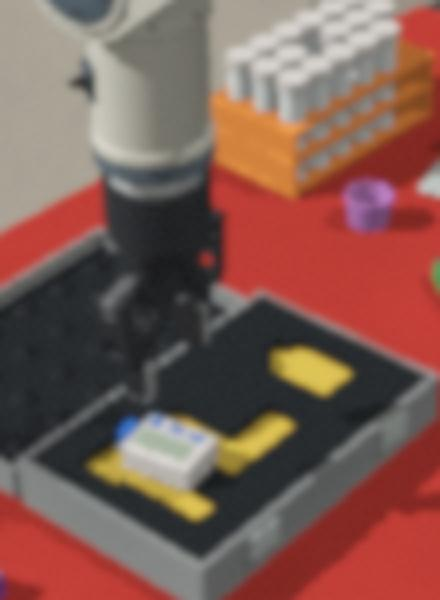

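Call:
step_arm([
  {"translation": [0.11,-0.42,4.0],"rot": [0,0,-0.0016]},
  {"translation": [0.11,-0.42,6.5],"rot": [0,0,-0.0016]},
  {"translation": [0.11,-0.42,7.57],"rot": [0,0,-0.0016]},
  {"translation": [0.11,-0.42,7.57],"rot": [0,0,-0.0016]},
  {"translation": [0.11,-0.42,7.57],"rot": [0,0,-0.0016]},
])

```text
clock: 3.15
eef_pos: [550.2, 64.9, 225.1]
tcp_rot: [3.141, -0.001, 0.227]
contact_force: [0.5, 0.3, 0.7]
opening: 0.764
```

```bash
python3 - <<'E'
from h import *
s=save("side",1,"s1.npz")
delta([549.4,63.7,224.5],np.radians(12.9))
crop(s,190,90,300,240,4,"pics/s1.png")
E
```

```text
clock 3.2 at [550.2  65.  225.2] [ 3.1414e+00 -1.8000e-03  2.2660e-01] F [ 1.1 -0.2 -0.5] open 0.766 q [0.11 0.48 1.92 0.   0.74 1.46]
-> translation cm [-0.109  0.104  0.073] rot [ 0.0002 -0.0018  0.0015]
```

View pics/s1.png

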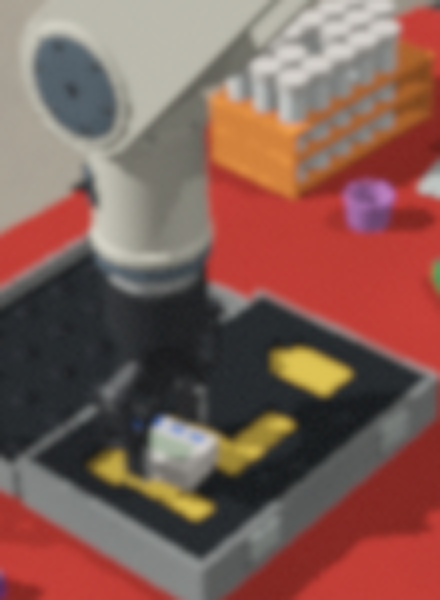

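Call:
step_arm([
  {"translation": [-0.06,0.06,0.05],"rot": [0,0,0]},
  {"translation": [-0.06,0.06,0.05],"rot": [0,0,0]},
  {"translation": [-0.06,0.06,0.05],"rot": [0,0,0]},
  {"translation": [-0.06,0.06,0.05],"rot": [0,0,0]},
  {"translation": [-0.06,0.06,0.05],"rot": [0,0,0]},
], grip=255, squeeze=30)

```text
clock: 3.82
eef_pos: [549.5, 64.3, 224.5]
tcp_rot: [3.141, -0.001, 0.227]
contact_force: [-1.5, -1.1, 6.4]
opening: 0.504
```

```bash
python3 - <<'E'
from h import *
delta([549.4,63.7,224.5],np.radians(12.9))
E
```

```text
clock 3.83 at [549.5  64.3 224.5] [ 3.1413e+00 -1.0000e-03  2.2700e-01] F [-1.5 -1.1  6.4] open 0.504 q [ 0.11  0.48  1.92 -0.    0.74  1.46]
-> translation cm [-0.025  0.055 -0.003] rot [ 0.0003 -0.001   0.0019]
```

Call:
step_arm([
  {"translation": [0,0,-2.5],"rot": [0,0,0]},
  {"translation": [0,0,-4.0],"rot": [0,0,0]},
  {"translation": [0,0,-4.0],"rot": [0,0,0]},
  {"translation": [0,0,-4.0],"rot": [0,0,0]},
])

```text
clock: 4.32
eef_pos: [549.0, 64.3, 263.2]
tcp_rot: [-3.142, 0.0, 0.227]
contact_force: [0.2, -0.1, -0.8]
opening: 0.507
```

```bash
python3 - <<'E'
from h import *
delta([548.4,-100.7,265],CYAW)
E
```

```text
clock 4.33 at [549.   64.3 263.2] [-3.1415e+00  4.0000e-04  2.2680e-01] F [ 0.2 -0.1 -0.8] open 0.507 q [0.11 0.42 1.9  0.   0.82 1.46]
-> translation cm [-3.767 16.063 -0.178] rot [-0.      0.0005  0.1837]
```

Call:
step_arm([
  {"translation": [-3.76,16.06,0],"rot": [0,0,0.1837]},
  {"translation": [-3.76,16.06,0],"rot": [0,0,0.1837]},
  {"translation": [-3.76,16.06,0],"rot": [0,0,0.1837]},
  {"translation": [-3.76,16.06,0],"rot": [0,0,0.1837]},
  {"translation": [-3.76,16.06,0],"rot": [0,0,0.1837]},
  {"translation": [-3.76,16.06,0],"rot": [0,0,0.1837]},
  {"translation": [-3.76,16.06,0],"rot": [0,0,0.1837]},
])

```text
clock: 5.2
eef_pos: [548.8, -99.6, 263.5]
tcp_rot: [-3.141, 0.0, 0.045]
contact_force: [0.1, -0.1, -1.2]
opening: 0.509
```

```bash
python3 - <<'E'
from h import *
s=save("side",2,"s2.npz");f=save("top",2,"t2.npz")
delta([548.4,-100.7,265],CYAW)
crop(s,220,130,310,230,6,"pics/s2.png");crop(f,250,130,330,210,7,"pics/t2.png")
E
```

```text
clock 5.4 at [ 548.8 -100.2  263.7] [-3.1416 -0.      0.0438] F [ 0.2  0.6 -0.3] open 0.507 q [-0.18  0.43  1.89  0.    0.82  1.34]
-> translation cm [-0.039  0.049 -0.132] rot [-0.     -0.      0.0006]
```

View pics/s2.png

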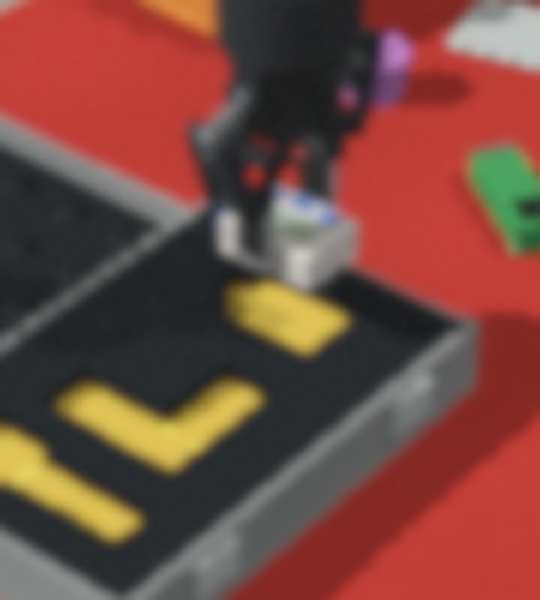

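View pics/t2.png

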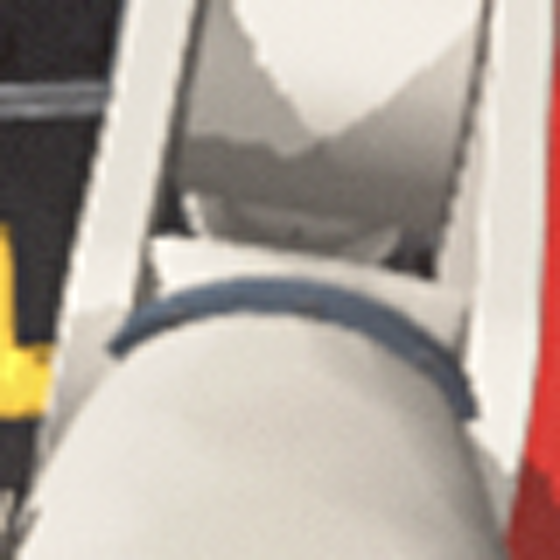

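```bash
python3 - <<'E'
from h import *
s=load("s2.npz")
T=np.array([[-36,-22],[24,-22],[24,-9],[36,-9],[36,9],[24,9],[24,22],[-36,22]],float)
yaw=.0438;m=np.array([548.8,-100.2])+R2(yaw)@[4.8,0]
box=(220,130,310,230);k=8
im=cv2.resize(s["image"][box[1]:box[3],box[0]:box[2],::-1],None,fx=k,fy=k,interpolation=cv2.INTER_CUBIC)[250:700,:]
for z,col in((84.2,(255,255,0)),(106.2,(255,0,255))):
    w=np.c_[T@R2(yaw).T+m,np.full(8,z)];p=(proj(s,w)-box[:2]+.5)*k-[0,250]
    cv2.polylines(im,[p.round().astype(int)],True,col,1)
o=np.array([[-38,-24],[26,-24],[26,-11],[38,-11],[38,11],[26,11],[26,24],[-38,24]])+[0,-90]
w=np.c_[o@R2(CYAW).T+CASE,np.full(8,45)];p=(proj(s,w)-box[:2]+.5)*k-[0,250];cv2.polylines(im,[p.round().astype(int)],True,(0,255,0),1)
cv2.imwrite("pics/s2o.png",im)
E
```

```text
(no output)
```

View pics/s2o.png

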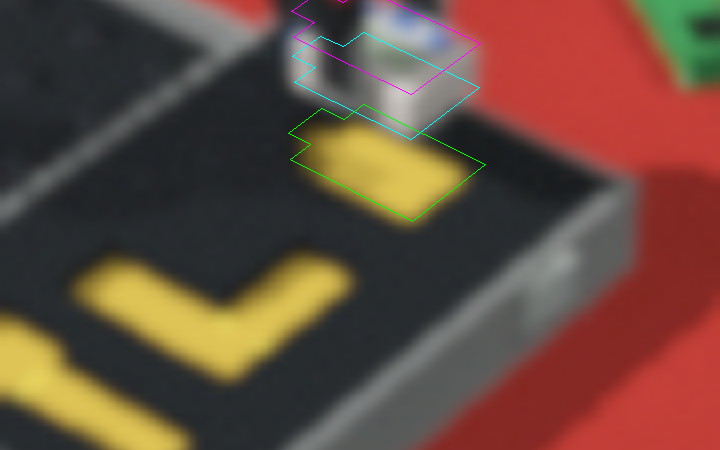

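Call:
step_arm([
  {"translation": [-0.04,0.05,2.5],"rot": [0,0,0]},
  {"translation": [-0.04,0.05,3.6],"rot": [0,0,0]},
  {"translation": [-0.04,0.05,3.7],"rot": [0,0,0]},
  {"translation": [-0.04,0.05,3.8],"rot": [0,0,0]},
  {"translation": [-0.04,0.05,4.0],"rot": [0,0,0]},
  {"translation": [-0.04,0.05,4.2],"rot": [0,0,0]},
  {"translation": [-0.04,0.05,4.2],"rot": [0,0,0]},
  {"translation": [-0.04,0.05,4.2],"rot": [0,0,0]},
])

```text
clock: 6.4
eef_pos: [548.7, -101.2, 221.9]
tcp_rot: [3.141, -0.001, 0.043]
contact_force: [3.6, 0.1, -2.1]
opening: 0.505
```

```bash
python3 - <<'E'
from h import *
s=save("side",1,"s3.npz")
delta([548.4,-100.7,214.5],CYAW)
crop(s,220,130,310,230,6,"pics/s3.png")
E
```

```text
clock 6.45 at [ 548.7 -101.2  221.9] [ 3.1414e+00 -1.0000e-03  4.3100e-02] F [ 3.6 -0.8 -1.7] open 0.504 q [-0.19  0.49  1.91  0.    0.74  1.34]
-> translation cm [-0.027 -0.047  0.736] rot [ 0.0002 -0.001  -0.    ]
```

View pics/s3.png

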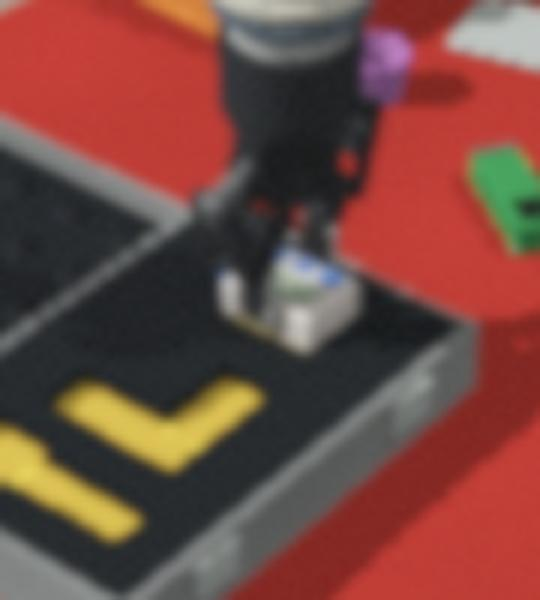

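Call:
step_arm([
  {"translation": [0.1,-0.04,0.2],"rot": [0,0,0]},
  {"translation": [0.1,-0.04,0.4],"rot": [0,0,0]},
  {"translation": [0.1,-0.04,0.6],"rot": [0,0,0]},
  {"translation": [0.1,-0.04,0.65],"rot": [0,0,0]},
  {"translation": [0.1,-0.04,0.65],"rot": [0,0,0]},
])

```text
clock: 7.08
eef_pos: [549.1, -100.7, 216.5]
tcp_rot: [-3.141, 0.001, 0.043]
contact_force: [-6.8, 1.9, 20.0]
opening: 0.508
```

```bash
python3 - <<'E'
from h import *
s=save("side",1,"s3.npz")
delta([548.4,-100.7,214.5],CYAW)
crop(s,220,130,310,230,6,"pics/s3.png")
E
```

```text
clock 7.12 at [ 549.1 -100.6  216.5] [-3.1414e+00  7.0000e-04  4.3100e-02] F [-6.4  1.7 20.1] open 0.508 q [-0.18  0.5   1.91  0.    0.73  1.34]
-> translation cm [-0.069  0.004  0.197] rot [-0.0002  0.0007  0.    ]
```

View pics/s3.png

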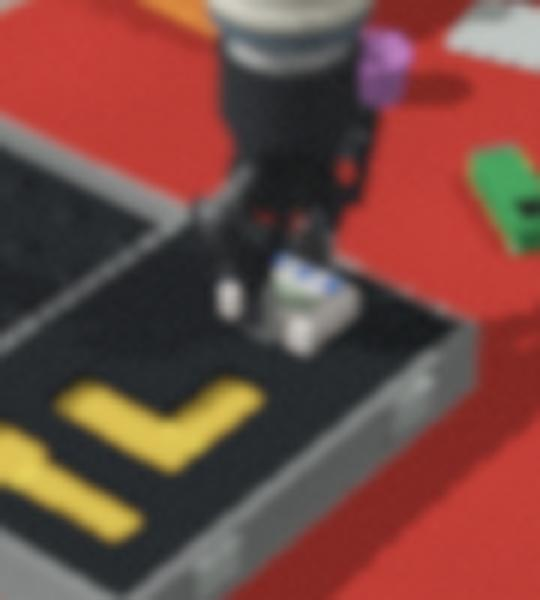

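Call:
step_arm([
  {"translation": [-0.03,0,-0.2],"rot": [0,0,0]},
  {"translation": [-0.03,0,-0.2],"rot": [0,0,0]},
])

```text
clock: 7.38
eef_pos: [548.9, -100.7, 217.1]
tcp_rot: [-3.142, 0.0, 0.043]
contact_force: [0.3, -0.6, -0.5]
opening: 0.505
```

Call:
step_arm([
  {"translation": [0,0,0],"rot": [0,0,0]},
  {"translation": [0,0,-0.2],"rot": [0,0,0]},
  {"translation": [0,0,-3],"rot": [0,0,0]},
  {"translation": [0,0,-8],"rot": [0,0,0]},
  {"translation": [0,0,-8],"rot": [0,0,0]},
], grip=60)

```text
clock: 8.0
eef_pos: [550.5, -101.0, 300.7]
tcp_rot: [3.14, -0.006, 0.043]
contact_force: [-0.4, 0.4, 0.2]
opening: 0.762
```

```bash
python3 - <<'E'
from h import *
s=save("side",1,"s3.npz")
delta([548.4,-100.7,214.5],CYAW)
crop(s,220,130,310,230,6,"pics/s3.png")
E
```

```text
clock 8.05 at [ 549.6 -100.8  298.7] [ 3.1408 -0.0034  0.0431] F [-0.1 -0.1 -0.5] open 0.762 q [-0.18  0.38  1.87  0.    0.89  1.34]
-> translation cm [-0.152 -0.025  8.422] rot [ 0.0008 -0.0034 -0.    ]
```

View pics/s3.png

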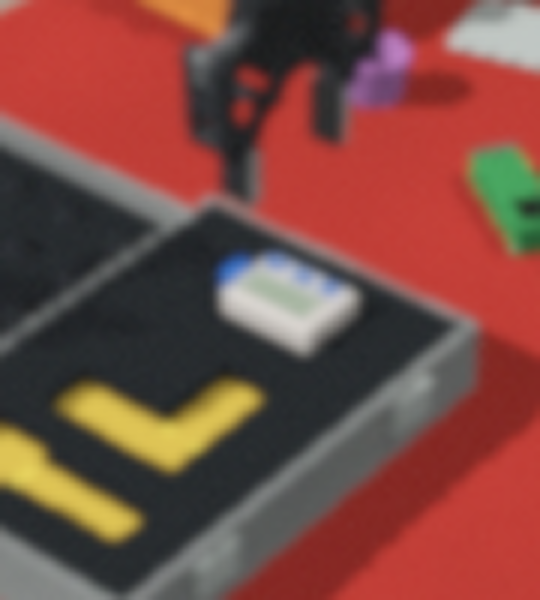

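Call:
step_arm([
  {"translation": [-0.1,0,3],"rot": [0,0,0]},
  {"translation": [-0.1,0,5],"rot": [0,0,0]},
  {"translation": [-0.1,0,6],"rot": [0,0,0]},
  {"translation": [-0.1,0,6.2],"rot": [0,0,0]},
  {"translation": [-0.1,0,6.5],"rot": [0,0,0]},
  {"translation": [-0.1,0,6.8],"rot": [0,0,0]},
  {"translation": [-0.1,0,7.1],"rot": [0,0,0]},
  {"translation": [-0.1,0,7.4],"rot": [0,0,0]},
], grip=255)

```text
clock: 9.05
eef_pos: [548.3, -100.8, 223.9]
tcp_rot: [3.141, -0.001, 0.043]
contact_force: [-0.5, 0.5, 5.9]
opening: 0.006
```

```bash
python3 - <<'E'
from h import *
delta([548.2,-100.7,218],CYAW)
E
```

```text
clock 9.05 at [ 548.3 -100.8  223.9] [ 3.1413e+00 -1.2000e-03  4.3100e-02] F [-0.5  0.5  5.9] open 0.006 q [-0.18  0.49  1.91 -0.    0.74  1.34]
-> translation cm [-0.012 -0.012  0.59 ] rot [ 0.0003 -0.0012 -0.0001]
```

Pressing with about 6 N; continue down to the stop.

Call:
step_arm([
  {"translation": [0,0,0.2],"rot": [0,0,0]},
  {"translation": [0,0,0.4],"rot": [0,0,0]},
  {"translation": [0,0,0.55],"rot": [0,0,0]},
  {"translation": [0,0,0.65],"rot": [0,0,0]},
  {"translation": [0,0,0.75],"rot": [0,0,0]},
  {"translation": [0,0,0.75],"rot": [0,0,0]},
])

```text
clock: 9.8
eef_pos: [548.4, -100.8, 218.3]
tcp_rot: [3.141, -0.001, 0.043]
contact_force: [-9.0, 1.8, 28.8]
opening: -0.003
```

```bash
python3 - <<'E'
from h import *
delta([548.2,-100.7,218],CYAW)
E
```

```text
clock 9.8 at [ 548.4 -100.8  218.3] [ 3.1413e+00 -1.4000e-03  4.3100e-02] F [-9.   1.8 28.8] open -0.003 q [-0.18  0.49  1.91 -0.    0.73  1.34]
-> translation cm [-0.017 -0.015  0.027] rot [ 0.0003 -0.0014 -0.    ]
```

Call:
step_arm([
  {"translation": [0,0,-4],"rot": [0,0,0]},
  {"translation": [0,0,-10],"rot": [0,0,0]},
  {"translation": [0,0,-13],"rot": [0,0,0]},
  {"translation": [0,0,-13],"rot": [0,0,0]},
], grip=60)

```text
clock: 10.3
eef_pos: [548.9, -100.9, 348.6]
tcp_rot: [3.14, -0.006, 0.043]
contact_force: [-1.0, -0.1, 0.0]
opening: 0.765
```

```bash
cat > edges.py <<'E'
from h import *
f=load("t0.npz")
def prof(nm,z,yaws,spec):
    c=np.load(nm+"mask.npy");cs,_=cv2.findContours(c,cv2.RETR_EXTERNAL,cv2.CHAIN_APPROX_NONE);o=max(cs,key=cv2.contourArea)[:,0]
    W=ray(f,nat(o),z)[:,:2]; print(nm,"centroid",W.mean(0).round(1))
    for d in yaws:
        q=W@R2(np.radians(d));mn,mx=q.min(0),q.max(0)
        out=[]
        for (ax,side,lo,hi) in spec(mn,mx):
            s=q[(q[:,1-ax]>lo)&(q[:,1-ax]<hi)];md=(s[:,ax].min()+s[:,ax].max())/2
            s=s[s[:,ax]>md] if side>0 else s[s[:,ax]<md]
            k=np.polyfit(s[:,1-ax],s[:,ax],1)[0]
            out.append((round(s[:,ax].mean(),1),round(np.degrees(np.arctan(k)),1)))
        print(d,mn.round(1),mx.round(1),out)
# pen: head edges (+y,-y), stem edges(+y,-y), front edge(+x)
prof("pen",22,(26,28,30),lambda mn,mx:[(1,1,mx[0]-30,mx[0]-8),(1,-1,mx[0]-30,mx[0]-8),(1,1,mn[0]+20,mx[0]-45),(1,-1,mn[0]+20,mx[0]-45),(0,1,mn[1]+10,mx[1]-10)])
prof("th",22,(-30,-32,-34),lambda mn,mx:[(1,1,mn[0]+12,mx[0]-12),(1,-1,mn[0]+40,mx[0]-12),(0,-1,mn[1]+12,mx[1]-10),(0,1,mx[1]-22,mx[1]-8),(1,-1,mn[0]+8,mn[0]+22),(0,1,mn[1]+8,mn[1]+35)])
E
python3 edges.py; python3 -c "
from h import *
delta([548,-100,218],0)"
```

```text
pen centroid [526.8 353.5]
26 [566.7  66.2] [693.5 115.1] [(np.float64(113.8), np.float64(5.6)), (np.float64(71.1), np.float64(7.8)), (np.float64(99.9), np.float64(7.4)), (np.float64(72.6), np.float64(5.3)), (np.float64(671.0), np.float64(-57.3))]
28 [569.5  45.4] [696.1  91.1] [(np.float64(90.1), np.float64(3.3)), (np.float64(47.5), np.float64(5.8)), (np.float64(78.2), np.float64(5.4)), (np.float64(51.1), np.float64(3.3)), (np.float64(674.9), np.float64(-65.6))]
30 [571.5  22.4] [698.   67.2] [(np.float64(66.5), np.float64(0.4)), (np.float64(23.9), np.float64(3.9)), (np.float64(56.5), np.float64(3.4)), (np.float64(29.4), np.float64(1.3)), (np.float64(696.8), np.float64(-2.6))]
th centroid [ 528.7 -312. ]
-30 [577.1 -55.2] [666.9  28.7] [(np.float64(10.9), np.float64(-11.1)), (np.float64(-7.7), np.float64(-2.6)), (np.float64(593.5), np.float64(-12.4)), (np.float64(665.8), np.float64(6.9)), (np.float64(-54.6), np.float64(-3.3)), (np.float64(609.3), np.float64(8.1))]
-32 [576.9 -34.5] [665.9  49.3] [(np.float64(32.6), np.float64(-8.6)), (np.float64(14.5), np.float64(-0.8)), (np.float64(593.9), np.float64(-13.6)), (np.float64(664.8), np.float64(6.9)), (np.float64(-33.9), np.float64(-4.0)), (np.float64(610.0), np.float64(5.8))]
-34 [575.6 -13.7] [664.7  72. ] [(np.float64(54.6), np.float64(-7.9)), (np.float64(36.6), np.float64(1.2)), (np.float64(592.9), np.float64(-16.0)), (np.float64(663.2), np.float64(4.5)), (np.float64(-13.1), np.float64(-4.6)), (np.float64(610.1), np.float64(3.5))]
clock 10.3 at [ 548.9 -100.9  348.6] [ 3.1403 -0.0057  0.0432] F [-1.  -0.1  0. ] open 0.765 q [-0.18  0.31  1.83  0.    0.99  1.34]
-> translation cm [-0.16  -0.11  13.063] rot [ 0.0012 -0.0058  0.0432]
```

```bash
sed -i 's/            k=np.polyfit.*/            e=np.median(s[:,ax]);s=s[abs(s[:,ax]-e)<3.0];k=np.polyfit(s[:,1-ax],s[:,ax],1)[0]/' edges.py
sed -i 's/(26,28,30)/(30,31,32,33)/;s/(-30,-32,-34)/(-29,-30,-31,-32,-33)/' edges.py
python3 edges.py | sed 's/np.float64//g'
python3 - <<'E'
from h import *
f=save("top",2,"t4.npz");crop(f,200,130,330,215,6,"pics/t4.png")
E
```

```text
pen centroid [526.8 353.5]
30 [571.5  22.4] [698.   67.2] [((66.5), (0.4)), ((23.9), (3.9)), ((56.5), (3.4)), ((29.4), (1.3)), ((696.8), (-2.6))]
31 [572.3  10.8] [698.6  55.5] [((54.6), (-1.1)), ((12.1), (2.9)), ((45.7), (2.4)), ((18.5), (0.3)), ((697.5), (-1.5))]
32 [572.9  -0.8] [699.   43.9] [((42.8), (-2.1)), ((0.2), (1.9)), ((34.8), (1.3)), ((7.7), (-0.6)), ((698.0), (-0.4))]
33 [573.3 -12.4] [699.5  32.2] [((30.9), (-3.5)), ((-11.6), (1.1)), ((23.9), (0.3)), ((-3.2), (-1.6)), ((698.3), (0.8))]
th centroid [ 528.7 -312. ]
-29 [576.2 -65.5] [667.   18.5] [((16.0), (-3.3)), ((-18.8), (-3.6)), ((578.1), (1.3)), ((666.1), (6.7)), ((-65.0), (-4.3)), ((608.3), (8.0))]
-30 [577.1 -55.2] [666.9  28.7] [((27.0), (-2.3)), ((-7.7), (-2.6)), ((578.5), (0.2)), ((665.8), (6.9)), ((-54.6), (-3.3)), ((609.2), (7.7))]
-31 [577.2 -44.8] [666.5  39. ] [((37.9), (-1.3)), ((3.4), (-1.7)), ((578.6), (-0.8)), ((665.4), (7.5)), ((-44.3), (-3.6)), ((609.8), (7.2))]
-32 [576.9 -34.5] [665.9  49.3] [((48.7), (-0.3)), ((14.5), (-0.8)), ((578.5), (-1.8)), ((664.8), (6.9)), ((-33.9), (-4.0)), ((610.0), (5.8))]
-33 [576.4 -24.1] [665.4  60.6] [((59.6), (0.7)), ((25.6), (0.2)), ((578.2), (-2.8)), ((664.1), (5.5)), ((-23.5), (-4.2)), ((610.2), (4.8))]
```

View pics/t4.png

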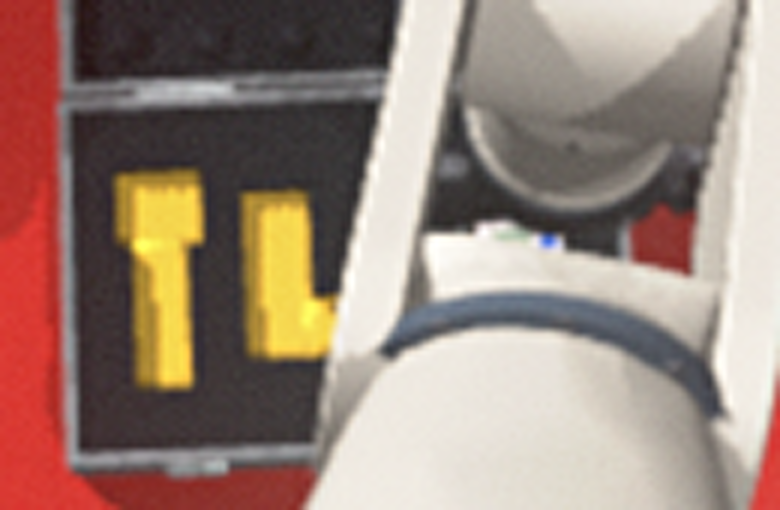

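```bash
python3 - <<'E'
from h import *
f=load("t0.npz");im=f["image"].astype(np.float32)
def samp(frame_deg,xs,ys,z=22):
    P=np.stack(np.broadcast_arrays(xs,ys),-1)@R2(np.radians(frame_deg)).T
    p=proj(f,np.c_[P.reshape(-1,2),np.full(P.reshape(-1,2).shape[0],z)]).astype(np.float32)
    return cv2.remap(im,p[None,:,0],p[None,:,1],cv2.INTER_CUBIC)[0].reshape(P.shape[:-1]+(3,))
xs=np.arange(570,712,2.)
A=samp(32,xs[:,None],np.arange(16,28,2.)[None]).mean(1)
print("pen along x:");print("\n".join(f"{x:.0f}:{a.round(0).astype(int)}" for x,a in zip(xs,A)))
ys=np.arange(-8,52,2.)
for lo,hi in((625,655),(670,690)):
    B=samp(32,np.arange(lo,hi,3.)[None],ys[:,None]).mean(1);print("across",lo,hi,[f"{y:.0f}:{b.round(0).astype(int)}" for y,b in zip(ys,B)])
E
```

```text
pen along x:
570:[126  74 127]
572:[147  85 147]
574:[166  94 159]
576:[168  87 148]
578:[145  65 108]
580:[114  51  64]
582:[103  67  63]
584:[115 100  97]
586:[143 133 133]
588:[166 156 158]
590:[168 158 162]
592:[153 143 149]
594:[144 134 142]
596:[144 135 142]
598:[147 137 144]
600:[146 137 144]
602:[144 136 143]
604:[144 136 142]
606:[145 136 143]
608:[142 133 141]
610:[140 132 140]
612:[153 143 149]
614:[186 173 177]
616:[227 214 216]
618:[247 239 238]
620:[248 241 240]
622:[246 238 238]
624:[245 237 237]
626:[244 237 236]
628:[244 237 236]
630:[244 237 236]
632:[244 237 237]
634:[244 238 238]
636:[245 240 240]
638:[242 237 236]
640:[236 211 211]
642:[231 160 159]
644:[229 117 115]
646:[231 108 106]
648:[234 127 124]
650:[237 167 164]
652:[241 212 211]
654:[245 241 241]
656:[244 246 248]
658:[237 235 237]
660:[233 198 186]
662:[241 154 109]
664:[253 140  62]
666:[256 151  75]
668:[239 169 119]
670:[203 185 156]
672:[178 194 174]
674:[175 194 174]
676:[177 193 171]
678:[179 193 170]
680:[179 193 171]
682:[178 193 172]
684:[175 195 175]
686:[181 194 174]
688:[206 188 162]
690:[23
[... 712 characters left out ...]
53  46]', '44:[216  55  49]', '46:[216  55  49]', '48:[216  56  50]', '50:[216  56  50]']
across 670 690 ['-8:[207  53  48]', '-6:[203  51  47]', '-4:[180  44  42]', '-2:[142  37  33]', '0:[138  54  30]', '2:[199  97  40]', '4:[253 136  55]', '6:[258 156  80]', '8:[240 171 121]', '10:[208 184 156]', '12:[182 192 172]', '14:[177 192 173]', '16:[181 191 170]', '18:[184 191 168]', '20:[187 192 169]', '22:[185 192 170]', '24:[185 192 168]', '26:[187 192 169]', '28:[184 193 171]', '30:[179 193 173]', '32:[179 192 174]', '34:[203 186 159]', '36:[237 175 127]', '38:[255 165  89]', '40:[252 144  62]', '42:[237 109  51]', '44:[219  71  47]', '46:[211  51  47]', '48:[213  51  49]', '50:[215  54  50]']
```

```bash
python3 - <<'E'
from h import *
delta([535.0,360.5,260],np.radians(32))
E
```

```text
clock 10.4 at [ 547.7 -100.7  345.4] [ 3.1416e+00 -2.0000e-04  4.3100e-02] F [-0.3  0.4 -0.2] open 0.765 q [-0.18  0.31  1.84  0.    0.99  1.34]
-> translation cm [  0.712 -46.132   8.543] rot [ 1.000e-04 -2.000e-04 -5.154e-01]
```

Call:
step_arm([
  {"translation": [0.71,-46.13,8.54],"rot": [0,0,-0.5154]},
  {"translation": [0.71,-46.13,8.54],"rot": [0,0,-0.5154]},
  {"translation": [0.71,-46.13,8.54],"rot": [0,0,-0.5154]},
  {"translation": [0.71,-46.13,8.54],"rot": [0,0,-0.5154]},
  {"translation": [0.71,-46.13,8.54],"rot": [0,0,-0.5154]},
  {"translation": [0.71,-46.13,8.54],"rot": [0,0,-0.5154]},
  {"translation": [0.71,-46.13,8.54],"rot": [0,0,-0.5154]},
  {"translation": [0.71,-46.13,8.54],"rot": [0,0,-0.5154]},
], grip=100)

```text
clock: 11.4
eef_pos: [534.0, 363.0, 257.4]
tcp_rot: [-3.141, 0.003, 0.561]
contact_force: [-0.3, -0.1, 0.1]
opening: 0.608
```

Call:
step_arm([
  {"translation": [0,0,0],"rot": [0,0,0]},
  {"translation": [0,0,0],"rot": [0,0,0]},
])

```text
clock: 11.65
eef_pos: [534.8, 359.5, 258.9]
tcp_rot: [3.141, 0.003, 0.559]
contact_force: [-0.1, 0.2, 0.3]
opening: 0.609
```

```bash
python3 - <<'E'
from h import *
f=save("top",3,"t5.npz");crop(f,200,130,330,215,6,"pics/t5.png")
delta([535.0,360.5,184.7],np.radians(32))
E
```

```text
clock 11.8 at [535.4 359.2 260.1] [3.1414e+00 6.0000e-04 5.5720e-01] F [ 1.1  0.5 -0.1] open 0.611 q [ 0.59  0.54  1.7  -0.    0.9   1.6 ]
-> translation cm [ 0.04  -0.136  7.542] rot [ 0.0002  0.0006 -0.0013]
```

View pics/t5.png

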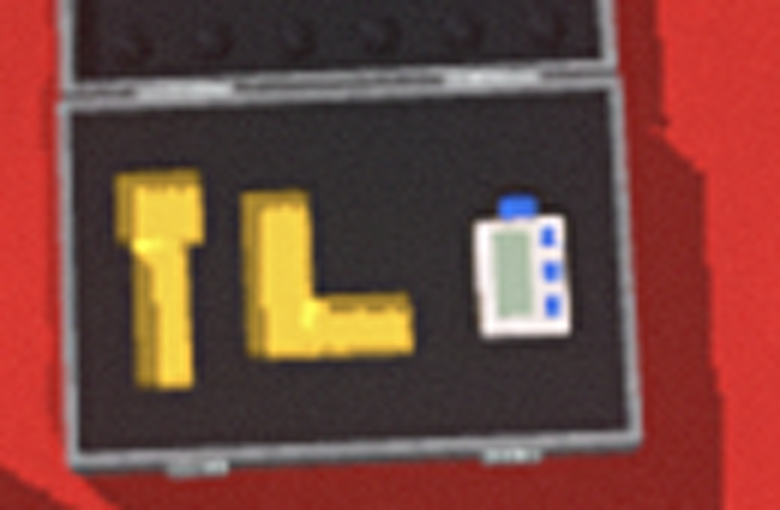

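The timer sits in its pocket at the right end (about px 520,275 in this crop) with no side walls showing. Next, down onto the pen.

Call:
step_arm([
  {"translation": [0.04,-0.1,3.5],"rot": [0,0,-0.0013]},
  {"translation": [0.04,-0.1,6.0],"rot": [0,0,-0.0013]},
  {"translation": [0.04,-0.1,7.0],"rot": [0,0,-0.0013]},
  {"translation": [0.04,-0.1,7.55],"rot": [0,0,-0.0013]},
  {"translation": [0.04,-0.1,7.55],"rot": [0,0,-0.0013]},
  {"translation": [0.04,-0.1,7.55],"rot": [0,0,-0.0013]},
])

```text
clock: 12.55
eef_pos: [535.4, 361.7, 185.6]
tcp_rot: [-3.142, -0.001, 0.56]
contact_force: [-0.3, -0.3, -0.3]
opening: 0.608
```

```bash
python3 - <<'E'
from h import *
delta([535.0,360.5,184.7],np.radians(32))
s=save("side",1,"s5.npz");crop(s,110,180,250,300,5,"pics/s5.png")
E
```

```text
clock 12.55 at [535.4 361.7 185.6] [-3.1415e+00 -1.4000e-03  5.5970e-01] F [-0.3 -0.3 -0.3] open 0.608 q [0.59 0.64 1.72 0.   0.78 1.6 ]
-> translation cm [-0.097  0.076  0.094] rot [-0.0001 -0.0014  0.0012]
```

View pics/s5.png

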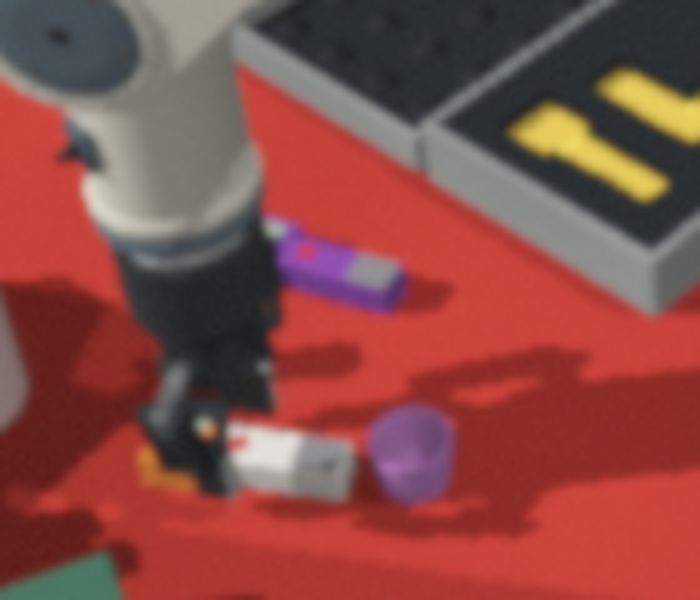

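Call:
step_arm([
  {"translation": [-0.07,0.05,0.05],"rot": [0,0,0]},
  {"translation": [-0.07,0.05,0.05],"rot": [0,0,0]},
  {"translation": [-0.07,0.05,0.05],"rot": [0,0,0]},
  {"translation": [-0.07,0.05,0.05],"rot": [0,0,0]},
  {"translation": [-0.07,0.05,0.05],"rot": [0,0,0]},
], grip=255, squeeze=35)

```text
clock: 13.22
eef_pos: [534.8, 360.8, 184.7]
tcp_rot: [-3.142, -0.0, 0.56]
contact_force: [-1.3, -1.4, 5.0]
opening: 0.27
```

```bash
python3 - <<'E'
from h import *
delta([535.0,360.5,184.7],np.radians(32))
E
```

```text
clock 13.22 at [534.8 360.8 184.7] [-3.1415e+00 -4.0000e-04  5.5980e-01] F [-1.3 -1.4  5. ] open 0.27 q [0.59 0.64 1.72 0.   0.77 1.6 ]
-> translation cm [-0.002  0.035  0.001] rot [-0.0001 -0.0004  0.0013]
```

Call:
step_arm([
  {"translation": [0,0,-3],"rot": [0,0,0]},
  {"translation": [0,0,-7.5],"rot": [0,0,0]},
  {"translation": [0,0,-8.5],"rot": [0,0,0]},
  {"translation": [0,0,-8.5],"rot": [0,0,0]},
  {"translation": [0,0,-8.5],"rot": [0,0,0]},
])

```text
clock: 13.85
eef_pos: [534.2, 360.3, 267.7]
tcp_rot: [3.142, 0.002, 0.56]
contact_force: [-0.0, 0.2, -1.1]
opening: 0.268
```

```bash
cat > prof.py <<'E'
from h import *
def half(f,P0,d,n,L,W,z,ch=1):
    """profile along d (unit, case-local) averaged over width W; returns half-level crossings"""
    im=f["image"].astype(np.float32)
    t=np.arange(-L,L+.01,.5);w=np.arange(-W,W+.01,2)
    P=(np.array(P0)[None,None]+t[:,None,None]*np.array(d)+w[None,:,None]*np.array(n))@R2(CYAW).T+CASE
    q=P.reshape(-1,2);p=proj(f,np.c_[q,np.full(len(q),z)]).astype(np.float32)
    v=cv2.remap(im,p[None,:,0],p[None,:,1],cv2.INTER_CUBIC)[0].reshape(len(t),len(w),3).mean(1)[:,ch]
    return t,v
def edge(f,P0,d,n,L=10,W=8,z=45,ch=1):
    t,v=half(f,P0,d,n,L,W,z,ch);a,b=v[:4].mean(),v[-4:].mean();h=(a+b)/2
    i=np.where(np.diff(np.sign(v-h)))[0]; return [round(float(t[k]+.5*(h-v[k])/(v[k+1]-v[k])),1) for k in i],round(float(a)),round(float(b))
if __name__=="__main__":
    f=load("t5.npz");X=[1,0];Y=[0,1]
    print("pen -x",edge(f,[-57,95],X,Y),"pen +x",edge(f,[57,95],X,Y),"head +y",edge(f,[37,117],Y,X),"head -y",edge(f,[37,73],Y,X),"stem +y",edge(f,[-25,109],Y,X),"stem -y",edge(f,[-25,81],Y,X,W=15))
    print("th -x",edge(f,[-44,20],X,Y,W=15),"th +x",edge(f,[44,35],X,Y),"th +y",edge(f,[0,52],Y,X,W=20),"grip -y",edge(f,[-28,-32],Y,X),"barrel -y",edge(f,[20,18],Y,X,W=12),"grip +x",edge(f,[-12,-10],X,Y,W=12))
    delta([548.6,84.4,270],CYAW)
E
python3 prof.py
```

```text
pen -x ([2.3], 47, 187) pen +x ([-2.1], 174, 44) head +y ([-0.9], 163, 44) head -y ([0.3], 45, 209) stem +y ([0.2], 134, 45) stem -y ([0.2], 46, 213)
th -x ([1.9], 48, 212) th +x ([-1.7], 178, 46) th +y ([-1.9], 187, 47) grip -y ([0.9], 48, 208) barrel -y ([0.5], 47, 212) grip +x ([-1.0], 179, 48)
clock 13.85 at [534.2 360.3 267.7] [3.1415e+00 2.4000e-03 5.5980e-01] F [-0.   0.2 -1.1] open 0.268 q [0.59 0.53 1.69 0.   0.92 1.6 ]
-> translation cm [-13.43   24.147  -0.199] rot [0.0007 0.0023 0.5167]
```

Call:
step_arm([
  {"translation": [-13.43,24.15,0],"rot": [0,0,0.5167]},
  {"translation": [-13.43,24.15,0],"rot": [0,0,0.5167]},
  {"translation": [-13.43,24.15,0],"rot": [0,0,0.5167]},
  {"translation": [-13.43,24.15,0],"rot": [0,0,0.5167]},
  {"translation": [-13.43,24.15,0],"rot": [0,0,0.5167]},
  {"translation": [-13.43,24.15,0],"rot": [0,0,0.5167]},
  {"translation": [-13.43,24.15,0],"rot": [0,0,0.5167]},
  {"translation": [-13.43,24.15,0],"rot": [0,0,0.5167]},
])

```text
clock: 14.85
eef_pos: [549.0, 85.8, 268.8]
tcp_rot: [-3.141, 0.001, 0.044]
contact_force: [0.5, 0.5, -0.7]
opening: 0.269
```

Call:
step_arm([
  {"translation": [0,0,0.5],"rot": [0,0,0]},
  {"translation": [0,0,0.5],"rot": [0,0,0]},
])

```text
clock: 15.1
eef_pos: [548.9, 85.3, 263.7]
tcp_rot: [3.141, 0.001, 0.044]
contact_force: [0.0, -0.1, 0.3]
opening: 0.269
```

```bash
cat > ov.py <<'E'
from h import *
OUT={"pen":(np.array([[-55,-12],[19,-12],[19,-20],[55,-20],[55,20],[19,20],[19,12],[-55,12]],float),[0,95]),
"th":(np.array([[-42,-40],[-14,-40],[-14,10],[42,10],[42,40],[-42,40]],float),[0,10])}
def ov(s,nm,tcp,yaw,off,zb,box,k,path):
    o,c=OUT[nm];m=np.array(tcp)+R2(yaw)@np.array(off)
    im=cv2.resize(s["image"][box[1]:box[3],box[0]:box[2],::-1],None,fx=k,fy=k,interpolation=cv2.INTER_CUBIC)
    def dr(w,z,col):
        p=(proj(s,np.c_[w,np.full(len(w),z)])-box[:2]+.5)*k;cv2.polylines(im,[p.round().astype(int)],True,col,1)
    w=o@R2(yaw).T+m;dr(w,zb,(255,255,0));dr(w,zb+22,(255,0,255))
    op=o+2*np.sign(o-[[0,0]]) if nm=="pen" else np.array([[-44,-42],[-12,-42],[-12,8],[44,8],[44,42],[-44,42]],float)
    if nm=="pen": op=np.array([[-57,-14],[17,-14],[17,-22],[57,-22],[57,22],[17,22],[17,14],[-57,14]],float)
    dr((op+c)@R2(CYAW).T+CASE,45,(0,255,0));cv2.imwrite(path,im)
E
python3 - <<'E'
from ov import *
s=save("side",2,"s6.npz");st=readout.sense();p=st["eef_pos"]
delta([548.6,84.4,229],CYAW)
ov(s,"pen",p[:2],st["tcp_rot"][2],[-2.96,0],p[2]-184.7,(185,140,300,240),6,"pics/s6.png")
E
```

```text
clock 15.2 at [549.1  85.  264.1] [3.1416e+00 4.0000e-04 4.3600e-02] F [-0.3  1.1 -1.5] open 0.267 q [ 0.15  0.42  1.9  -0.    0.82  1.68]
-> translation cm [-0.049  0.063  3.508] rot [0.     0.0004 0.0005]
```

View pics/s6.png

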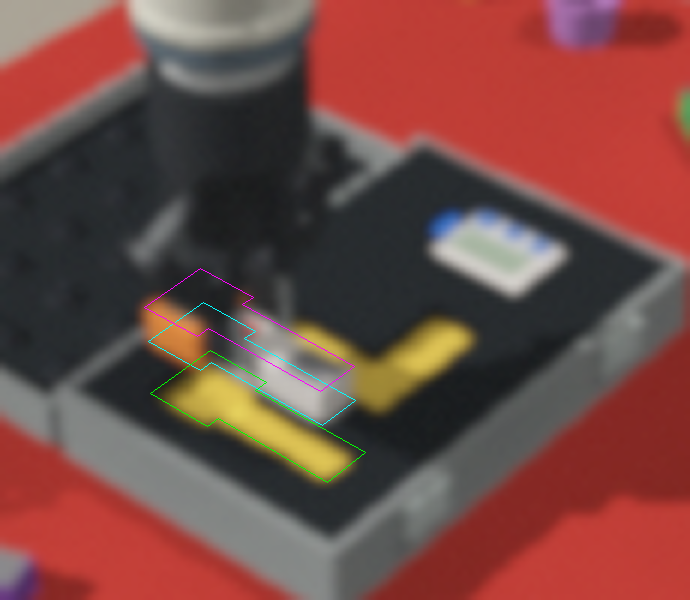

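Call:
step_arm([
  {"translation": [-0.03,0.05,2.0],"rot": [0,0,0.0005]},
  {"translation": [-0.03,0.05,3.2],"rot": [0,0,0.0005]},
  {"translation": [-0.03,0.05,3.5],"rot": [0,0,0.0005]},
  {"translation": [-0.03,0.05,3.7],"rot": [0,0,0.0005]},
  {"translation": [-0.03,0.05,3.8],"rot": [0,0,0.0005]},
  {"translation": [-0.03,0.05,3.8],"rot": [0,0,0.0005]},
  {"translation": [-0.03,0.05,3.8],"rot": [0,0,0.0005]},
])

```text
clock: 16.08
eef_pos: [549.0, 84.2, 226.5]
tcp_rot: [-3.142, -0.0, 0.043]
contact_force: [0.4, 1.0, -0.8]
opening: 0.269
```

```bash
python3 - <<'E'
from ov import *
s=save("side",1,"s6.npz");st=readout.sense();p=st["eef_pos"]
delta([548.6,84.4,219.7],CYAW)
crop(s,185,140,300,240,6,"pics/s7.png")
E
```

```text
clock 16.12 at [549.   84.2 226.4] [-3.1415e+00 -3.0000e-04  4.2600e-02] F [0.9 0.6 0.2] open 0.267 q [0.15 0.48 1.91 0.   0.75 1.68]
-> translation cm [-0.035 -0.018  0.675] rot [-0.     -0.0003 -0.0005]
```

View pics/s7.png

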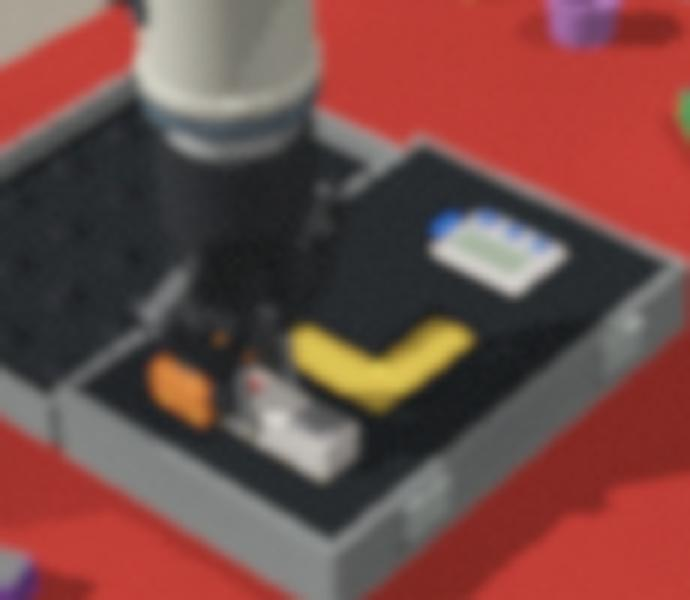

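Call:
step_arm([
  {"translation": [-0.01,0,0.2],"rot": [0,0,0]},
  {"translation": [-0.01,0,0.4],"rot": [0,0,0]},
  {"translation": [-0.01,0,0.55],"rot": [0,0,0]},
  {"translation": [-0.01,0,0.55],"rot": [0,0,0]},
])

```text
clock: 16.62
eef_pos: [548.7, 84.2, 220.5]
tcp_rot: [3.142, 0.0, 0.043]
contact_force: [0.7, -0.4, -0.8]
opening: 0.271
```

Free all the way in. Release and rise, then turn 90° to press.

Call:
step_arm([
  {"translation": [0,0,0.0],"rot": [0,0,0]},
  {"translation": [0,0,0.0],"rot": [0,0,0]},
  {"translation": [0,0,-3],"rot": [0,0,0]},
  {"translation": [0,0,-6],"rot": [0,0,0]},
  {"translation": [0,0,-6],"rot": [0,0,0]},
  {"translation": [0,0,-6],"rot": [0,0,0]},
], grip=110)

```text
clock: 17.38
eef_pos: [548.5, 84.2, 280.3]
tcp_rot: [3.142, 0.0, 0.043]
contact_force: [0.2, 0.1, 0.0]
opening: 0.57
```

```bash
python3 - <<'E'
from ov import *
s=save("side",1,"s6.npz");t=CASE+R2(CYAW)@[5,95];print(t)
delta([*t,245],CYAW+np.pi/2);delta([*t,245],CYAW-np.pi/2)
crop(s,185,140,300,240,6,"pics/s7.png")
E
```

```text
[550.20120792  84.52721916]
clock 17.43 at [548.4  84.1 279.9] [3.1414e+00 1.3000e-03 4.2600e-02] F [ 1.1  0.7 -0.2] open 0.569 q [ 0.15  0.4   1.89 -0.    0.86  1.68]
-> translation cm [ 0.19  -0.031  3.491] rot [-9.0000e-04  1.1000e-03 -1.5713e+00]
clock 17.43 at [548.4  84.1 279.9] [3.1414e+00 1.3000e-03 4.2600e-02] F [ 1.1  0.7 -0.2] open 0.569 q [ 0.15  0.4   1.89 -0.    0.86  1.68]
-> translation cm [ 0.19  -0.031  3.491] rot [1.1000e-03 9.0000e-04 1.5703e+00]
```

View pics/s7.png

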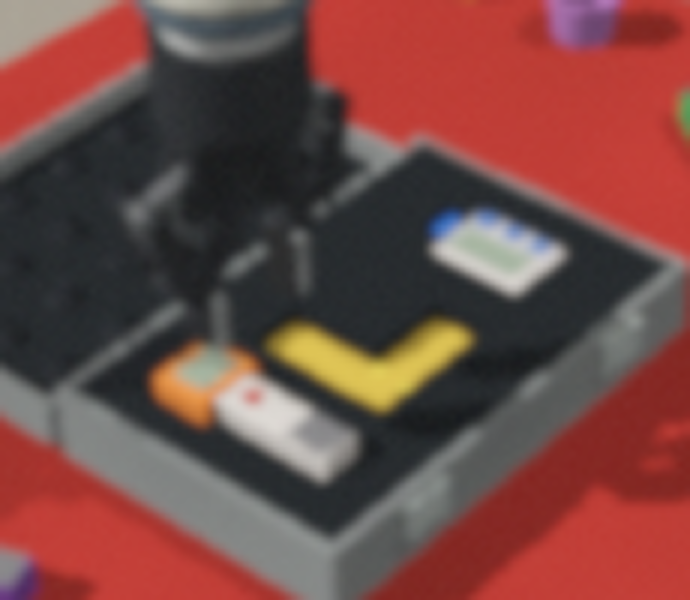

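Call:
step_arm([
  {"translation": [0.19,-0.03,0],"rot": [0,0,-0.186]},
  {"translation": [0.19,-0.03,0],"rot": [0,0,-0.372]},
  {"translation": [0.19,-0.03,0],"rot": [0,0,-0.558]},
  {"translation": [0.19,-0.03,0],"rot": [0,0,-0.744]},
  {"translation": [0.19,-0.03,0.5],"rot": [0,0,-0.93]},
  {"translation": [0.19,-0.03,1.5],"rot": [0,0,-1.116]},
  {"translation": [0.19,-0.03,2.5],"rot": [0,0,-1.302]},
  {"translation": [0.19,-0.03,3.5],"rot": [0,0,-1.488]},
], grip=255)

```text
clock: 18.42
eef_pos: [550.2, 84.5, 244.2]
tcp_rot: [-3.14, 0.0, 1.537]
contact_force: [0.3, -0.6, 0.5]
opening: 0.005
```

```bash
python3 - <<'E'
from ov import *
t=CASE+R2(CYAW)@[5,95]
delta([*t,218],CYAW+np.pi/2)
E
```

```text
clock 18.43 at [550.2  84.5 244.2] [-3.1396e+00  4.0000e-04  1.5367e+00] F [ 0.3 -0.6  0.5] open 0.005 q [0.15 0.45 1.9  0.   0.79 0.18]
-> translation cm [1.000e-03 7.000e-03 2.621e+00] rot [-0.002   0.0003 -0.0772]
```

Press: contact is expected at TCP z ≈ 230 and the stop at ≈ 218.

Call:
step_arm([
  {"translation": [0,0,1.2],"rot": [0,0,-0.077]},
  {"translation": [0,0,1.5],"rot": [0,0,-0.077]},
  {"translation": [0,0,1.75],"rot": [0,0,-0.077]},
  {"translation": [0,0,2.0],"rot": [0,0,-0.077]},
  {"translation": [0,0,2.25],"rot": [0,0,-0.077]},
  {"translation": [0,0,2.5],"rot": [0,0,-0.077]},
  {"translation": [0,0,2.65],"rot": [0,0,-0.077]},
  {"translation": [0,0,2.7],"rot": [0,0,-0.077]},
])

```text
clock: 19.42
eef_pos: [550.1, 84.5, 218.6]
tcp_rot: [-3.14, 0.0, 1.606]
contact_force: [-2.8, -0.3, 5.3]
opening: 0.003
```

```bash
python3 - <<'E'
from ov import *
t=CASE+R2(CYAW)@[5,95]
delta([*t,218],CYAW+np.pi/2)
E
```

```text
clock 19.43 at [550.1  84.5 218.6] [-3.1399e+00  2.0000e-04  1.6058e+00] F [-2.8 -0.3  5.3] open 0.003 q [0.15 0.49 1.91 0.   0.74 0.11]
-> translation cm [0.002 0.007 0.061] rot [-0.0017  0.0002 -0.0081]
```

Call:
step_arm([
  {"translation": [0,0,0.1],"rot": [0,0,0]},
  {"translation": [0,0,0.2],"rot": [0,0,0]},
  {"translation": [0,0,0.2],"rot": [0,0,0]},
  {"translation": [0,0,0.2],"rot": [0,0,0]},
])

```text
clock: 19.92
eef_pos: [550.3, 84.6, 218.3]
tcp_rot: [-3.141, 0.0, 1.606]
contact_force: [-10.1, -1.1, 25.5]
opening: 0.002
```

Call:
step_arm([
  {"translation": [0,0,-3],"rot": [0,0,0]},
  {"translation": [0,0,-9],"rot": [0,0,0]},
  {"translation": [0,0,-12],"rot": [0,0,0]},
  {"translation": [0,0,-12],"rot": [0,0,0]},
  {"translation": [0,0,-12],"rot": [0,0,0]},
], grip=80)

```text
clock: 20.55
eef_pos: [550.4, 84.6, 336.0]
tcp_rot: [-3.141, 0.0, 1.607]
contact_force: [-0.0, -0.5, 0.4]
opening: 0.691
```

```bash
python3 - <<'E'
from h import *
f=load("t0.npz");im=f["image"].astype(np.float32)
def samp(deg,xs,ys,z=22):
    P=np.stack(np.broadcast_arrays(xs,ys),-1)@R2(np.radians(deg)).T;q=P.reshape(-1,2)
    p=proj(f,np.c_[q,np.full(len(q),z)]).astype(np.float32)
    return cv2.remap(im,p[None,:,0],p[None,:,1],cv2.INTER_CUBIC)[0].reshape(P.shape[:-1]+(3,))
def show(n,v,A): print(n," ".join(f"{x:.0f}:{int(a[0])},{int(a[1])},{int(a[2])}" for x,a in zip(v,A)))
D=-32
# at -32: barrel y 14.5..48.7, x 578..665 ; grip y -34..14
ys=np.arange(4,60,2.)
for lo,hi in((625,640),(643,656)): show(f"across barrel {lo}",ys,samp(D,np.arange(lo,hi,2.)[None],ys[:,None]).mean(1))
xs=np.arange(566,676,2.)
show("along barrel y38-44",xs,samp(D,xs[:,None],np.arange(38,45,2.)[None]).mean(1))
show("along barrel y21-27",xs,samp(D,xs[:,None],np.arange(21,28,2.)[None]).mean(1))
xs=np.arange(566,624,2.)
show("across grip",xs,samp(D,xs[:,None],np.arange(-22,-4,2.)[None]).mean(1))
ys=np.arange(-46,24,2.)
show("along grip",ys,samp(D,np.arange(586,600,2.)[None],ys[:,None]).mean(1))
E
```

```text
across barrel 625 4:106,29,27 6:107,29,27 8:108,29,27 10:108,27,25 12:108,24,23 14:100,42,29 16:86,91,51 18:76,137,75 20:73,158,85 22:76,163,88 24:78,164,89 26:77,164,89 28:78,165,90 30:79,167,91 32:79,169,91 34:80,170,92 36:80,170,92 38:78,170,91 40:77,171,92 42:73,174,93 44:76,173,93 46:104,147,79 48:149,98,57 50:179,55,41 52:188,41,39 54:185,44,41 56:182,47,43 58:189,49,43
across barrel 643 4:103,29,27 6:103,30,26 8:106,29,27 10:115,27,28 12:124,28,27 14:121,49,34 16:102,99,55 18:82,148,79 20:76,171,92 22:78,173,93 24:78,170,91 26:77,167,90 28:77,165,89 30:76,164,88 32:77,163,88 34:76,159,86 36:74,156,83 38:74,155,82 40:71,151,81 42:66,149,81 44:73,147,79 46:107,127,70 48:153,88,53 50:181,54,43 52:189,44,42 54:186,45,42 56:183,46,42 58:183,46,41
along barrel y38-44 566:184,48,43 568:184,47,42 570:184,47,42 572:186,48,42 574:176,45,39 576:145,42,32 578:93,51,32 580:56,73,41 582:50,103,54 584:59,130,69 586:66,135,75 588:62,116,65 590:58,95,56 592:59,91,56 594:63,96,59 596:61,95,58 598:60,92,56 600:60,94,57 602:60,99,60 604:60,98,60 606:58,98,59 608:60,109,63 610:66,131,73 612:71,151
[... 1489 characters left out ...]
121,113,118 602:124,113,117 604:132,115,116 606:142,116,111 608:151,105,96 610:156,76,67 612:160,48,41 614:165,38,35 616:168,40,37 618:168,43,38 620:165,43,37 622:163,43,37
along grip -46:138,37,33 -44:138,37,34 -42:135,36,32 -40:130,34,29 -38:124,29,25 -36:116,34,32 -34:110,63,64 -32:114,98,102 -30:121,116,120 -28:124,118,122 -26:124,115,120 -24:123,114,118 -22:124,114,119 -20:123,114,118 -18:122,113,118 -16:123,113,118 -14:123,113,119 -12:124,114,119 -10:125,115,120 -8:124,115,120 -6:123,114,119 -4:123,114,119 -2:124,115,120 0:124,115,120 2:123,115,119 4:122,115,119 6:123,114,119 8:123,114,119 10:124,114,119 12:127,115,122 14:124,114,119 16:105,115,103 18:81,122,82 20:64,117,65 22:58,92,53
```

```bash
python3 - <<'E'
from h import *
f=save("top",2,"t7.npz")
delta([546.7,-304.9,260],np.radians(148))
E
```

```text
clock 20.65 at [550.2  84.5 335.3] [-3.1393e+00  3.0000e-04  1.6072e+00] F [-0.4 -0.1 -0.6] open 0.688 q [0.15 0.33 1.84 0.   0.97 0.11]
-> translation cm [-38.901  -1.753   7.548] rot [-2.200e-03 -9.000e-04 -9.758e-01]
```

Call:
step_arm([
  {"translation": [-38.9,-1.75,7.5],"rot": [-0.002,-0.001,-0.976]},
  {"translation": [-38.9,-1.75,7.5],"rot": [-0.002,-0.001,-0.976]},
  {"translation": [-38.9,-1.75,7.5],"rot": [-0.002,-0.001,-0.976]},
  {"translation": [-38.9,-1.75,7.5],"rot": [-0.002,-0.001,-0.976]},
  {"translation": [-38.9,-1.75,7.5],"rot": [-0.002,-0.001,-0.976]},
  {"translation": [-38.9,-1.75,7.5],"rot": [-0.002,-0.001,-0.976]},
  {"translation": [-38.9,-1.75,7.5],"rot": [-0.002,-0.001,-0.976]},
  {"translation": [-38.9,-1.75,7.5],"rot": [-0.002,-0.001,-0.976]},
])

```text
clock: 21.65
eef_pos: [546.6, -307.3, 259.5]
tcp_rot: [3.141, -0.001, 2.58]
contact_force: [0.4, 0.2, 0.1]
opening: 0.681
```

Call:
step_arm([
  {"translation": [0,0,0],"rot": [0,0,0]},
  {"translation": [0,0,0],"rot": [0,0,0]},
])

```text
clock: 21.9
eef_pos: [547.6, -303.5, 261.5]
tcp_rot: [3.14, 0.001, 2.585]
contact_force: [-0.1, 0.3, -0.0]
opening: 0.69
```

```bash
python3 - <<'E'
from h import *
f=save("top",1,"t8.npz");crop(f,200,130,330,215,6,"pics/t8.png")
s=save("side",1,"s8.npz");crop(s,270,80,400,200,5,"pics/s8.png")
delta([546.7,-304.9,184.3],np.radians(148))
E
```

```text
clock 22.0 at [ 547.8 -303.6  261.9] [3.1403e+00 1.7000e-03 2.5850e+00] F [ 0.5  0.6 -0.6] open 0.69 q [-0.51  0.51  1.74  0.    0.89 -1.52]
-> translation cm [ 0.037 -0.173  7.761] rot [0.0013 0.0017 0.0019]
```

View pics/t8.png

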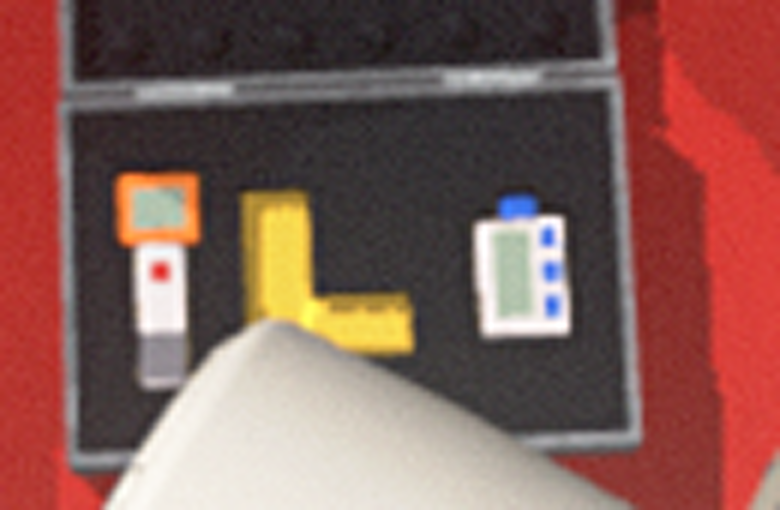

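View pics/s8.png

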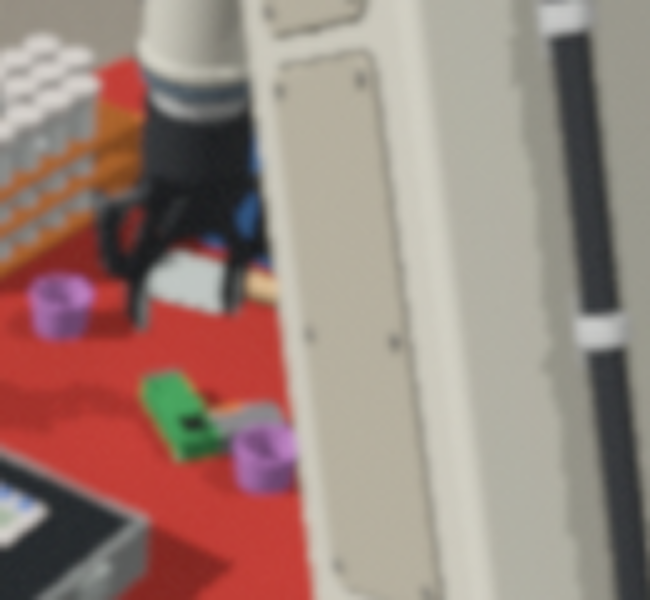

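Pen and timer both look flush in the top view (pen head about 157,208 and timer about 520,275 in this crop). Next, down onto the thermometer barrel.

Call:
step_arm([
  {"translation": [0.04,-0.15,3.5],"rot": [0.001,0.001,0.002]},
  {"translation": [0.04,-0.15,6.0],"rot": [0.001,0.001,0.002]},
  {"translation": [0.04,-0.15,7.2],"rot": [0.001,0.001,0.002]},
  {"translation": [0.04,-0.15,7.65],"rot": [0.001,0.001,0.002]},
  {"translation": [0.04,-0.15,7.65],"rot": [0.001,0.001,0.002]},
  {"translation": [0.04,-0.15,7.65],"rot": [0.001,0.001,0.002]},
  {"translation": [0.04,-0.15,7.65],"rot": [0.001,0.001,0.002]},
])

```text
clock: 22.88
eef_pos: [546.8, -306.0, 186.0]
tcp_rot: [3.141, 0.002, 2.582]
contact_force: [1.1, 0.1, -0.3]
opening: 0.685
```

```bash
python3 - <<'E'
from h import *
s=save("side",1,"s8.npz");crop(s,270,80,400,200,5,"pics/s9.png")
delta([546.7,-304.9,184.3],np.radians(148))
E
```

```text
clock 22.93 at [ 546.7 -306.   185.8] [3.1413e+00 1.6000e-03 2.5815e+00] F [ 0.2 -0.8 -0.5] open 0.689 q [-0.51  0.62  1.77  0.    0.75 -1.52]
-> translation cm [0.056 0.09  0.15 ] rot [ 0.0003  0.0016 -0.0015]
```

View pics/s9.png

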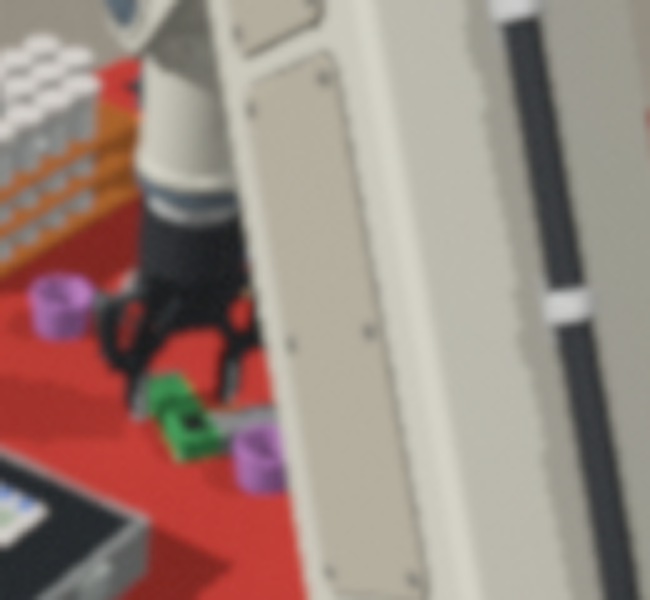

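Call:
step_arm([
  {"translation": [0.05,0.07,0.12],"rot": [0,0.001,-0.0015]},
  {"translation": [0.05,0.07,0.12],"rot": [0,0.001,-0.0015]},
  {"translation": [0.05,0.07,0.12],"rot": [0,0.001,-0.0015]},
  {"translation": [0.05,0.07,0.12],"rot": [0,0.001,-0.0015]},
  {"translation": [0.05,0.07,0.12],"rot": [0,0.001,-0.0015]},
], grip=255, squeeze=35)

```text
clock: 23.55
eef_pos: [546.5, -304.9, 184.2]
tcp_rot: [3.141, -0.0, 2.583]
contact_force: [-1.7, 2.3, 3.8]
opening: 0.339
```

```bash
python3 - <<'E'
from h import *
s=readout.sense();d=R2(np.radians(-32)).T@(s["eef_pos"][:2]-[531.8,-325.0]);print("tcp in thermo frame",d)
delta([546.7,-304.9,184.3],np.radians(148))
E
```

```text
tcp in thermo frame [ 1.86733912 24.80955928]
clock 23.55 at [ 546.5 -304.9  184.2] [ 3.1413e+00 -2.0000e-04  2.5831e+00] F [-1.7  2.3  3.8] open 0.339 q [-0.51  0.62  1.77  0.    0.75 -1.52]
-> translation cm [-0.012  0.013 -0.013] rot [ 0.0003 -0.0002 -0.    ]
```

Call:
step_arm([
  {"translation": [0,0,-3],"rot": [0,0,0]},
  {"translation": [0,0,-7],"rot": [0,0,0]},
  {"translation": [0,0,-8.5],"rot": [0,0,0]},
  {"translation": [0,0,-8.5],"rot": [0,0,0]},
  {"translation": [0,0,-8.5],"rot": [0,0,0]},
])

```text
clock: 24.18
eef_pos: [545.9, -304.7, 267.5]
tcp_rot: [3.141, -0.002, 2.583]
contact_force: [-0.4, 0.8, -1.4]
opening: 0.341
```

```bash
python3 - <<'E'
from h import *
t=CASE+R2(CYAW)@[2.1,34.8];print(t)
delta([*t,268],CYAW+np.pi)
E
```

```text
[549.89829836  24.25817033]
clock 24.18 at [ 545.9 -304.7  267.5] [ 3.1415e+00 -2.4000e-03  2.5831e+00] F [-0.4  0.8 -1.4] open 0.341 q [-0.51  0.51  1.74  0.    0.9  -1.52]
-> translation cm [ 1.7096e+01  2.8108e+01 -2.0000e-03] rot [ 0.0008 -0.0023 -0.6016]
```

Call:
step_arm([
  {"translation": [17.1,28.11,0],"rot": [0,0,-0.6016]},
  {"translation": [17.1,28.11,0],"rot": [0,0,-0.6016]},
  {"translation": [17.1,28.11,0],"rot": [0,0,-0.6016]},
  {"translation": [17.1,28.11,0],"rot": [0,0,-0.6016]},
  {"translation": [17.1,28.11,0],"rot": [0,0,-0.6016]},
  {"translation": [17.1,28.11,0],"rot": [0,0,-0.6016]},
  {"translation": [17.1,28.11,0],"rot": [0,0,-0.6016]},
  {"translation": [17.1,28.11,0],"rot": [0,0,-0.6016]},
])

```text
clock: 25.18
eef_pos: [550.3, 22.9, 268.6]
tcp_rot: [-3.142, -0.001, -3.099]
contact_force: [0.2, 0.4, -0.7]
opening: 0.342
```

Call:
step_arm([
  {"translation": [0,0,0.5],"rot": [0,0,0]},
  {"translation": [0,0,0.5],"rot": [0,0,0]},
  {"translation": [0,0,0.5],"rot": [0,0,0]},
])

```text
clock: 25.55
eef_pos: [550.4, 23.4, 264.1]
tcp_rot: [3.141, -0.0, -3.099]
contact_force: [-0.6, 0.8, -0.7]
opening: 0.337
```

```bash
python3 - <<'E'
from ov import *
s=save("side",2,"s10.npz");st=readout.sense();p=st["eef_pos"]
delta([549.9,24.3,229],CYAW+np.pi)
ov(s,"th",p[:2],st["tcp_rot"][2]-np.pi,[-1.9,-25],p[2]-184.3,(185,140,300,240),6,"pics/s10.png")
E
```

```text
clock 25.65 at [550.5  23.7 264.2] [ 3.1413  0.     -3.0989] F [-0.1 -0.5 -0.3] open 0.338 q [ 0.04  0.42  1.91  0.    0.82 -1.57]
-> translation cm [0.055 0.059 3.523] rot [ 0.0003  0.     -0.0004]
```

View pics/s10.png

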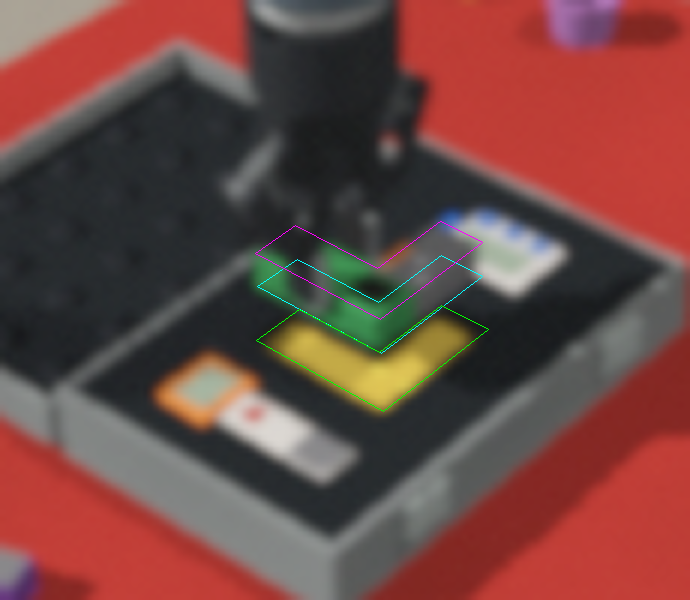

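Held thermometer agrees with the prediction: bottom corner at (380,351) in both, pocket corner at (384,412). Lower it.

Call:
step_arm([
  {"translation": [0.04,0.04,2.0],"rot": [0,0,0]},
  {"translation": [0.04,0.04,3.2],"rot": [0,0,0]},
  {"translation": [0.04,0.04,3.5],"rot": [0,0,0]},
  {"translation": [0.04,0.04,3.7],"rot": [0,0,0]},
  {"translation": [0.04,0.04,3.85],"rot": [0,0,0]},
  {"translation": [0.04,0.04,3.85],"rot": [0,0,0]},
  {"translation": [0.04,0.04,3.85],"rot": [0,0,0]},
])

```text
clock: 26.52
eef_pos: [550.1, 24.4, 225.9]
tcp_rot: [3.141, 0.0, -3.099]
contact_force: [0.2, 0.1, -2.4]
opening: 0.342
```

```bash
python3 - <<'E'
from ov import *
s=save("side",1,"s11.npz")
delta([549.9,24.3,220],CYAW+np.pi)
crop(s,185,140,300,240,6,"pics/s11.png")
E
```

```text
clock 26.57 at [550.1  24.4 225.9] [ 3.1412e+00  2.0000e-04 -3.0985e+00] F [-1.1 -0.4 -0.9] open 0.34 q [ 0.04  0.48  1.92  0.    0.74 -1.57]
-> translation cm [ 0.018 -0.01   0.585] rot [ 0.0004  0.0002 -0.    ]
```

View pics/s11.png

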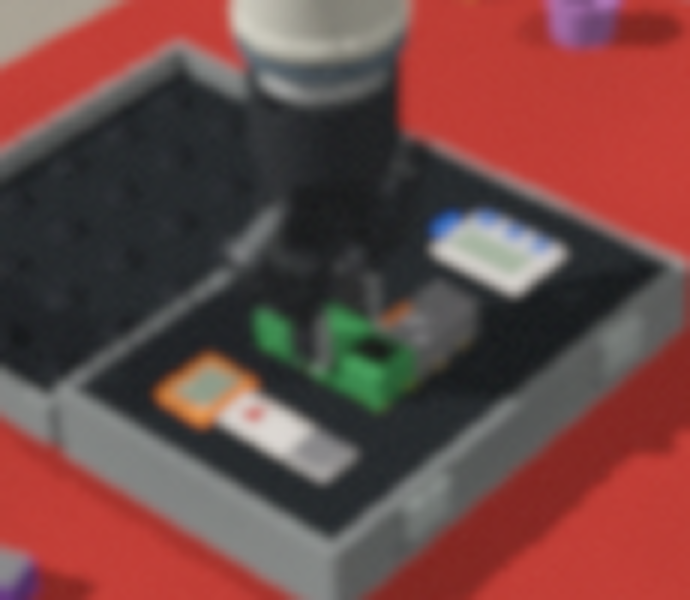

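Call:
step_arm([
  {"translation": [0.01,0,0.2],"rot": [0,0,0]},
  {"translation": [0.01,0,0.4],"rot": [0,0,0]},
  {"translation": [0.01,0,0.5],"rot": [0,0,0]},
  {"translation": [0.01,0,0.5],"rot": [0,0,0]},
])

```text
clock: 27.08
eef_pos: [549.9, 24.4, 220.5]
tcp_rot: [3.141, -0.0, -3.098]
contact_force: [0.2, -0.1, -0.9]
opening: 0.341
```

Call:
step_arm([
  {"translation": [0,0,0],"rot": [0,0,0]},
  {"translation": [0,0,0],"rot": [0,0,0]},
  {"translation": [0,0,-2],"rot": [0,0,0]},
  {"translation": [0,0,-5],"rot": [0,0,0]},
  {"translation": [0,0,-5],"rot": [0,0,0]},
  {"translation": [0,0,-5],"rot": [0,0,0]},
], grip=135)

```text
clock: 27.82
eef_pos: [549.7, 24.4, 270.3]
tcp_rot: [3.141, -0.0, -3.098]
contact_force: [-1.3, 0.3, -0.9]
opening: 0.467
```

```bash
python3 - <<'E'
from ov import *
s=save("side",1,"s12.npz");t=CASE+R2(CYAW)@[-12,26];print(t)
delta([*t,240],CYAW+np.pi/2)
delta([*t,240],CYAW+np.pi)
crop(s,185,140,300,240,6,"pics/s12.png")
E
```

```text
[536.19064561  14.85868864]
clock 27.88 at [549.5  24.4 270. ] [ 3.1412e+00 -1.1000e-03 -3.0985e+00] F [0.1 0.2 0.5] open 0.469 q [ 0.04  0.41  1.9   0.    0.83 -1.57]
-> translation cm [ 1.37  -0.892  2.998] rot [-6.0000e-04 -1.1000e-03  1.5708e+00]
clock 27.88 at [549.5  24.4 270. ] [ 3.1412e+00 -1.1000e-03 -3.0985e+00] F [0.1 0.2 0.5] open 0.469 q [ 0.04  0.41  1.9   0.    0.83 -1.57]
-> translation cm [ 1.37  -0.892  2.998] rot [ 0.0004 -0.0011 -0.    ]
```

View pics/s12.png

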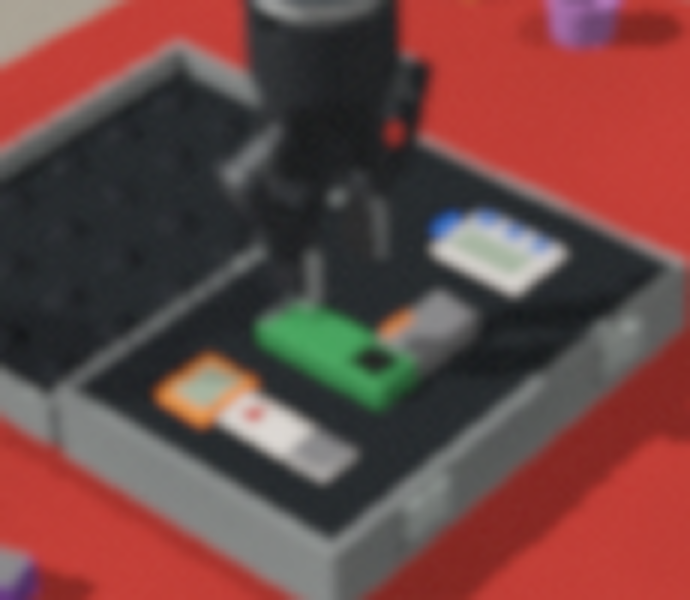

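Call:
step_arm([
  {"translation": [1.45,-0.95,0.5],"rot": [0,0,0]},
  {"translation": [1.45,-0.95,2.0],"rot": [0,0,0]},
  {"translation": [1.45,-0.95,3.0],"rot": [0,0,0]},
  {"translation": [1.45,-0.95,3.4],"rot": [0,0,0]},
  {"translation": [1.45,-0.95,3.8],"rot": [0,0,0]},
  {"translation": [1.45,-0.95,4.1],"rot": [0,0,0]},
  {"translation": [1.45,-0.95,4.4],"rot": [0,0,0]},
  {"translation": [1.45,-0.95,4.6],"rot": [0,0,0]},
], grip=255)

```text
clock: 28.88
eef_pos: [536.0, 14.4, 225.0]
tcp_rot: [3.141, 0.0, -3.098]
contact_force: [-2.5, 0.4, 5.2]
opening: -0.003
```

```bash
python3 - <<'E'
from ov import *
t=CASE+R2(CYAW)@[-13,27]
delta([*t,218],CYAW+np.pi)
E
```

```text
clock 28.88 at [536.   14.4 225. ] [ 3.1412e+00  4.0000e-04 -3.0984e+00] F [-2.5  0.4  5.2] open -0.003 q [ 0.02  0.46  1.96  0.    0.72 -1.59]
-> translation cm [0.077 0.149 0.701] rot [0.0004 0.0004 0.0001]
```

Call:
step_arm([
  {"translation": [0,0,0.2],"rot": [0,0,0]},
  {"translation": [0,0,0.4],"rot": [0,0,0]},
  {"translation": [0,0,0.6],"rot": [0,0,0]},
  {"translation": [0,0,0.75],"rot": [0,0,0]},
  {"translation": [0,0,0.85],"rot": [0,0,0]},
  {"translation": [0,0,0.85],"rot": [0,0,0]},
])

```text
clock: 29.62
eef_pos: [536.0, 14.4, 218.2]
tcp_rot: [3.141, 0.001, -3.098]
contact_force: [-7.7, 0.7, 26.9]
opening: 0.004
```

Firm stop at 218.2 mm with 27 N. Rise, back the arm away and inspect everything.

Call:
step_arm([
  {"translation": [0,0,-3],"rot": [0,0,0]},
  {"translation": [0,0,-9],"rot": [0,0,0]},
  {"translation": [0,0,-13],"rot": [0,0,0]},
  {"translation": [0,0,-13],"rot": [0,0,0]},
])

```text
clock: 30.12
eef_pos: [537.0, 14.3, 349.6]
tcp_rot: [3.141, 0.007, -3.098]
contact_force: [0.1, -0.4, -0.6]
opening: -0.002
```

```bash
python3 - <<'E'
from h import *
delta([300,-330,380],CYAW+np.pi-1.0)
E
```

```text
clock 30.12 at [537.   14.3 349.6] [ 3.1414  0.0069 -3.0984] F [ 0.1 -0.4 -0.6] open -0.002 q [ 0.02  0.28  1.88  0.    0.98 -1.59]
-> translation cm [ 25.148 -33.374  -3.215] rot [0.0036 0.0062 1.0001]
```

Call:
step_arm([
  {"translation": [25.1,-33.4,-3.0],"rot": [0,0,1.0]},
  {"translation": [25.1,-33.4,-3.0],"rot": [0,0,1.0]},
  {"translation": [25.1,-33.4,-3.0],"rot": [0,0,1.0]},
  {"translation": [25.1,-33.4,-3.0],"rot": [0,0,1.0]},
  {"translation": [25.1,-33.4,-3.0],"rot": [0,0,1.0]},
  {"translation": [25.1,-33.4,-3.0],"rot": [0,0,1.0]},
  {"translation": [25.1,-33.4,-3.0],"rot": [0,0,1.0]},
  {"translation": [25.1,-33.4,-3.0],"rot": [0,0,1.0]},
])

```text
clock: 31.12
eef_pos: [297.9, -332.1, 375.3]
tcp_rot: [-3.141, -0.001, 2.181]
contact_force: [0.6, 0.4, -0.1]
opening: -0.003
```

```bash
python3 - <<'E'
from ov import *
f=save("top",2,"t12.npz");s=save("side",2,"s12.npz")
cv2.imwrite("pics/t12.png",cv2.resize(f["image"][:,:,::-1],(800,600),interpolation=cv2.INTER_CUBIC))
# side: outline drawn at z=45 (flush, green) and z=57 (proud, magenta) for all three
O={"ti":(np.array([[-36,-22],[24,-22],[24,-9],[36,-9],[36,9],[24,9],[24,22],[-36,22]],float),[0,-90]),**OUT}
for n,g,b,k in(("s",s,(190,150,300,235),7),("t",f,(205,140,312,212),7)):
    im=cv2.resize(g["image"][b[1]:b[3],b[0]:b[2],::-1],None,fx=k,fy=k,interpolation=cv2.INTER_CUBIC)
    for o,c in O.values():
        for z,col in((45,(0,255,0)),):
            p=(proj(g,np.c_[(o+c)@R2(CYAW).T+CASE,np.full(len(o),z)])-b[:2]+.5)*k;cv2.polylines(im,[p.round().astype(int)],True,col,1)
    cv2.imwrite(f"pics/fin_{n}.png",im)
print(readout.sense()["eef_pos"])
E
```

```text
[ 299.75941209 -329.49772575  375.37317473]
```

View pics/fin_s.png

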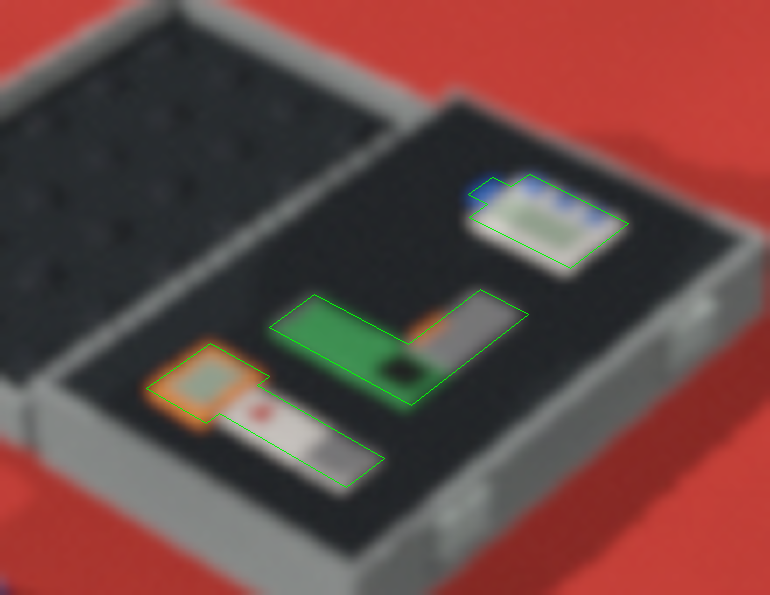

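View pics/fin_t.png

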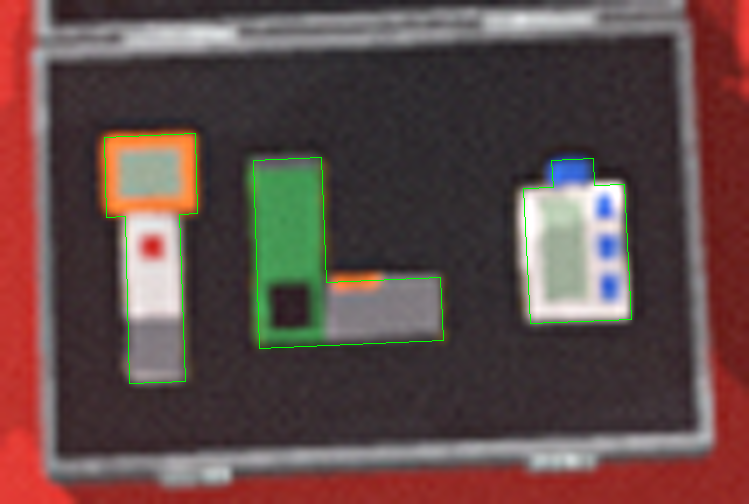

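View pics/t12.png

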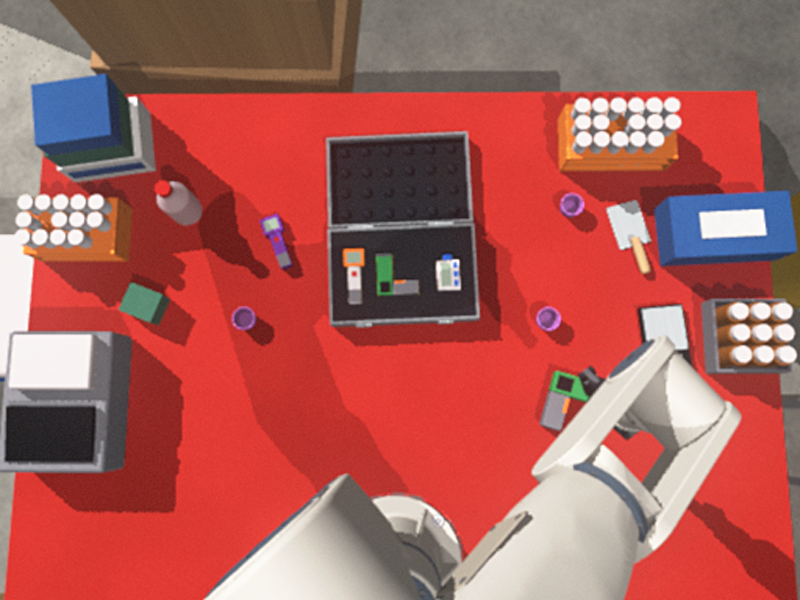

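Everything is in place. The cups are still at (244,318), (548,318) and (572,204), and the purple look-alike, bottle, box, spatula and scale are at their starting pixels. Handing in.

```bash
python3 - <<'E'
from rig import ticket, readout
s=readout.sense();print(s["clock"],s["contact_force"].round(1),s["opening"])
print(ticket.sign_off())
E
```

```text
31.325 [-0.  -0.7 -0.1] 0.0013625177676856895
the job is handed in; nothing more can be done
None
```

I put the pocket timer, then the pen tester, then the small green thermometer into their own cutouts. Each was released and then pressed down with the closed fingertips. The job was handed in at 31.3 s of the 72 s allowed.

**Fully home:** each press ended on a firm stop at a tool height of 218.2–218.3 mm with 25–29 N. That puts the fingertips about 0.3 mm above the foam face by the nominal tool length.

**Last pictures:** the top view shows all three inside their cutouts within about 1.5 mm, with no yellow pad showing. The other things on the table that are in view are at their starting pixels; the arm hid part of the scale and of the larger green look-alike. The gripper was clear and reading no force.

**Not exact:**
- In the side view, the timer and pen appear up to about 3 mm towards the camera from the drawn outlines, less so in the top view. I take this as play in the cutouts plus calibration error, not as standing proud.
- While being lowered, the timer briefly touched its cutout's near wall with about 4 N. A little lower I met about 20 N upwards, most likely the fingertips on the foam, so I backed off slightly before releasing it.
- The thermometer's press may have been shared slightly with the foam at its inner corner, but it ended at the same height as the other two.

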